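Pack rubbing blocks in a bail-arm crate and stack the tray

ROBOT

A 6-joint arm with a two-finger parallel gripper is mounted at the origin on a cart in front of the work surface, level with it; the furniture and walls round the work are solid. World frame = base frame: x ahead of the robot, y to its left, z up, the work surface at z = 0. Lengths are in mm, angles in degrees, forces in N, time in s.
With the tool pointing down it reaches from about 350 to 850 mm from the base axis. Payload 8.1 kg.
Tool frame: the origin (TCP) lies on the centre line of the jaws, within the pads' length; the fingertips stand 8 mm ahead of it and the grasp point (between the pads) lies 11 mm behind it; x points along the fingers, z is the direction in which the jaws open and shut, and the axes are right-handed (so a half turn about x gives the same grasp; the last joint's range is limited). The gripper opens to 85 mm and grips with 20 to 120 N. Pads are 22 mm wide; open, the fingers measure 114 mm over their backs; the gripper's body (76 mm by 85 mm) begins 54 mm behind the grasp point. The pads swing forward as they close: fully open they stand 13 mm farther back than shut.
Start: joints at [66.555, 7.471, 85.268, -0, 87.261, -4.893], TCP at [190.881, 568.832, 239.292] pointing down, gripper open.
Joint ranges: [-169.43, 169.43], [-51.17, 129.36], [1.28, 143.12], [-76.62, 256.62], [0, 156.53], [-152.29, 152.29]. Speed limits (degrees/s): [136.94, 136.94, 159.86, 180, 180, 180].

INTERFACE

Orientations are given as [roll, pitch, yaw] about the fixed x, y, z axes, in that order (R = Rz(yaw) Ry(pitch) Rx(roll)).
In Python, from bench import r, vision, order gives the robot as it stands. The module is installed in compiled form; this text tells all that it offers.
- The arm moves only by the shell command python3 -m jog 'ROWS' [FORCE]. ROWS is JSON, a list of rows, each a list of 3 entries, a list of its own where there are three numbers: the shift along the world's x, y, z in m, then the turn, a rotation vector about the world's x, y, z in rad, then the opening, from -1 (shut) to 1 (fully open). A call has 1 to 5 rows; each row is the pose to reach, as a shift and turn from the pose commanded when the call began; what a row does not reach only later rows make up. A row lasts 1/12 s, in which the tool goes at most 41.7 mm and 7.16 degrees, less where a joint would pass 70% of its speed; a pose out of reach is approached as far as the arm can. A call with a gripper value outside its range is refused whole. The fingers move at their own pace and stop on an object; FORCE is the grip in N (left out, the last holds). Time passes only in rows, so rows that repeat a pose let the fingers close. It gives the time, the measured TCP pose, the force and the opening at its end, in the units of the state.
- r.sense(): the state, without advancing time (a new reading comes with each control period).
- vision.snapshot(name): name is "side" or "top"; returns the picture (480x640x3 uint8, red, green, blue); there is no depth.
- vision.camera_model(name): a dict with "fov_y" (degrees; the focal length in pixels is half the picture's height over the tangent of half this angle, whatever the lens; pixels are square), "cx", "cy" (the principal point, pixels), "world_to_cam" (4x4, takes a point from world to camera coordinates). Camera axes: x right, y down, z forward; pixel columns grow to the right and rows downward; lengths in mm; the calibration is good to about 2 mm. A picture is of the moment at which its call begins. camera_model takes no time and is no camera call.
- order.hand_in(): hands the job in, once; it reports no verdict.
The state is a dict: "time": time; "joint_pos": joint angles; "qd": joint speeds; "joint_efforts": joint torques, N m; "tool_pos": TCP position; "tcp_rot": TCP orientation; "ft_force": force on the tool from outside, world axes, zero at the start; "wrist_torque": the same for the moment, N m; "finger_gap": finger opening in mm.
Only numpy, scipy, OpenCV 4.12 (cv2) and the standard library are available. Lean on these libraries where they do the work, as an engineer would, in place of code of your own. Each camera call takes 0.05 s, during which the arm holds its last target.

TASK

Put the wooden rubbing blocks away: swing both wire bails of the crate right out to its ends, lay every block on the crate floor in one neat row along the crate, long sides together or nearly so and each block lying square across the crate, then swing both bails fully in again and stack the wooden carry tray on them, level, centred over the crate and lined up with it. Leave the oil bottle, the air coupler and the flap wheel where they are.

Things in the scene. Friction and masses are not known exactly. Their poses are not given: they have to be found in the camera images.
- crate: grey crate, fixed. Origin: centre of underside; z up; own y = long axis (to the left), x = short axis. Floor surface at z 6 mm; inside 84 mm (x) by 210 mm (y). Lips on the long sides 4 mm thick, top z 22 mm; end walls 5 mm thick at y = +-107.5 mm, top z 58 mm, pivot lugs to z 72 mm. A wire bail is hinged on each end; swung in, their bars carry a tray with its underside at z 71 mm
- bail_left (a joint): angle of the U-shaped steel wire bail on the crate's left (+y) end: 0 = fully in (level, bar 45.5 mm from the crate's middle), 1.57 upright, 3.2 = fully out (about level, its stop). Legs 62 mm long at crate x = +-50 mm, bar along crate x, round wire 10 mm thick. Starts near 0 (up to 0.4); stays where it is left; 1 to 2 N at the bar moves it
- bail_right (a joint): the same for the bail at the crate's right (-y) end: 0 = fully in, 3.2 = fully out beyond the right end
- bail_left_bar (a point): middle of the left bail's cross bar (on the axis of the 10 mm wire)
- bail_right_bar (a point): middle of the right bail's cross bar
- bail_left_hinge (a point): point on the left bail's hinge axis, at crate (0, +107.5, 66) mm; the axis is along crate x; the bar moves on a 62 mm circle about it
- bail_right_hinge (a point): point on the right bail's hinge axis, at crate (0, -107.5, 66) mm
- tray_handle (a point): plywood carry tray, loose, 0.3 kg, 76 (own x) x 170 mm (own y), walls 26 mm high; round bar handle 16 mm thick along own y over its middle, 150 mm between its end boards (34 mm wide, 82 mm high). The point is the middle of the handle, on its axis, 72 mm above the underside; axes are the tray's, z up
- block_1_center (a point): wooden rubbing block, dark wood with rounded edges, 41 mm (own x) x 60 mm (own y) x 35 mm (own z), 0.05 kg; the point is its centre. The same as the other blocks; two to four of the four are present
- block_2_center (a point): wooden rubbing block, dark wood with rounded edges, 41 mm (own x) x 60 mm (own y) x 35 mm (own z), 0.05 kg; the point is its centre. The same as the other blocks; two to four of the four are present
- block_3_center (a point): wooden rubbing block, dark wood with rounded edges, 41 mm (own x) x 60 mm (own y) x 35 mm (own z), 0.05 kg; the point is its centre. The same as the other blocks; two to four of the four are present
- block_4_center (a point): wooden rubbing block, dark wood with rounded edges, 41 mm (own x) x 60 mm (own y) x 35 mm (own z), 0.05 kg; the point is its centre. The same as the other blocks; two to four of the four are present
- oil_bottle: white oil bottle with a red spout, 37 x 53 x 146 mm, standing; origin at its underside; bystander
- coupler_a: air hose quick coupler, 26 x 88 x 26 mm, lying on the bench; origin at its underside; bystander
- flap_a: flap wheel, 50 x 70 x 50 mm, lying on the bench; origin at its underside; bystander
Not all that is in view belongs to the job. Leave any green look-alike of the part that bears block_4_center alone.

How it is judged (in metres and radians):
On the way, in this order (a step that is already met when the one before it is completed fails the run):
1. both bails are swung out past the crate's ends (value of joint each of bail_left, bail_right above 2.7 rad), for 0.2 s.
2. all blocks lie in one row on the crate floor, let go, with the bails still out (all of step 1 and x of block_1_center in the frame of crate between -0.016 and 0.016 m and y of block_1_center in the frame of crate between -0.1 and 0.1 m and z of block_1_center in the frame of crate between 0.017 and 0.032 m and angle between the y axis of each of block_1_center, block_2_center, block_3_center, block_4_center and the x axis of crate, either way round below 0.2 rad and (horizontal distance between block_1_center and block_2_center below 0.062 m or horizontal distance between block_1_center and block_3_center below 0.062 m or horizontal distance between block_1_center and block_4_center below 0.062 m) and x of block_2_center in the frame of crate between -0.016 and 0.016 m and y of block_2_center in the frame of crate between -0.1 and 0.1 m and z of block_2_center in the frame of crate between 0.017 and 0.032 m and (horizontal distance between block_2_center and block_1_center below 0.062 m or horizontal distance between block_2_center and block_3_center below 0.062 m or horizontal distance between block_2_center and block_4_center below 0.062 m) and x of block_3_center in the frame of crate between -0.016 and 0.016 m and y of block_3_center in the frame of crate between -0.1 and 0.1 m and z of block_3_center in the frame of crate between 0.017 and 0.032 m and (horizontal distance between block_3_center and block_1_center below 0.062 m or horizontal distance between block_3_center and block_2_center below 0.062 m or horizontal distance between block_3_center and block_4_center below 0.062 m) and x of block_4_center in the frame of crate between -0.016 and 0.016 m and y of block_4_center in the frame of crate between -0.1 and 0.1 m and z of block_4_center in the frame of crate between 0.017 and 0.032 m and (horizontal distance between block_4_center and block_1_center below 0.062 m or horizontal distance between block_4_center and block_2_center below 0.062 m or horizontal distance between block_4_center and block_3_center below 0.062 m) and horizontal distance between block_1_center and block_2_center below 0.17 m and horizontal distance between each of block_1_center, block_2_center and block_3_center below 0.17 m and horizontal distance between each of block_1_center, block_2_center, block_3_center and block_4_center below 0.17 m and contact force between the fingers and block_1 below 0.3 N and contact force between the fingers and block_2 below 0.3 N and contact force between the fingers and block_3 below 0.3 N and contact force between the fingers and block_4 below 0.3 N), for 0.2 s.
3. both bails are swung fully in over the row of blocks (value of joint each of bail_left, bail_right below 0.15 rad), for 0.2 s.
At the end, for the whole second after the job is handed in: Blocks flat on the crate floor, 60 mm length across it (0.2 rad), nearest centres under 62 mm, none over 170 mm apart; bails in (under 0.15 rad); tray level on them, centred within 15 mm (short way) and 20 mm (long way), in line within 0.12 rad, at rest (all of step 3 and x of block_1_center in the frame of crate between -0.016 and 0.016 m and y of block_1_center in the frame of crate between -0.1 and 0.1 m and z of block_1_center in the frame of crate between 0.017 and 0.032 m and angle between the y axis of each of block_1_center, block_2_center, block_3_center, block_4_center and the x axis of crate, either way round below 0.2 rad and (horizontal distance between block_1_center and block_2_center below 0.062 m or horizontal distance between block_1_center and block_3_center below 0.062 m or horizontal distance between block_1_center and block_4_center below 0.062 m) and x of block_2_center in the frame of crate between -0.016 and 0.016 m and y of block_2_center in the frame of crate between -0.1 and 0.1 m and z of block_2_center in the frame of crate between 0.017 and 0.032 m and (horizontal distance between block_2_center and block_1_center below 0.062 m or horizontal distance between block_2_center and block_3_center below 0.062 m or horizontal distance between block_2_center and block_4_center below 0.062 m) and x of block_3_center in the frame of crate between -0.016 and 0.016 m and y of block_3_center in the frame of crate between -0.1 and 0.1 m and z of block_3_center in the frame of crate between 0.017 and 0.032 m and (horizontal distance between block_3_center and block_1_center below 0.062 m or horizontal distance between block_3_center and block_2_center below 0.062 m or horizontal distance between block_3_center and block_4_center below 0.062 m) and x of block_4_center in the frame of crate between -0.016 and 0.016 m and y of block_4_center in the frame of crate between -0.1 and 0.1 m and z of block_4_center in the frame of crate between 0.017 and 0.032 m and (horizontal distance between block_4_center and block_1_center below 0.062 m or horizontal distance between block_4_center and block_2_center below 0.062 m or horizontal distance between block_4_center and block_3_center below 0.062 m) and horizontal distance between block_1_center and block_2_center below 0.17 m and horizontal distance between each of block_1_center, block_2_center and block_3_center below 0.17 m and horizontal distance between each of block_1_center, block_2_center, block_3_center and block_4_center below 0.17 m and x of tray_handle in the frame of crate between -0.015 and 0.015 m and y of tray_handle in the frame of crate between -0.02 and 0.02 m and z of tray_handle in the frame of crate between 0.137 and 0.149 m and angle between the y axis of tray_handle and the y axis of crate, either way round below 0.12 rad and angle between tray_handle's own z axis and vertical below 0.06 rad and linear speed of tray below 0.02 m/s); the robot touches nothing.
It fails at once if the oil bottle is moved by more than 30 mm (distance of oil_bottle from where it was at the start of the episode above 0.03 m).
It fails at once if the air coupler is moved by more than 30 mm (distance of coupler_a from where it was at the start of the episode above 0.03 m).
It fails at once if the flap wheel is moved by more than 30 mm (distance of flap_a from where it was at the start of the episode above 0.03 m).
Of block_1, block_2, block_3, block_4 only 2 to 4 are there at a start; the rules pass over those that are not, and their reading is None.
At some moment in a run one of tray, block_1, block_2, block_3, block_4 may be knocked a few centimetres aside while the robot is not near it.
Once in a run the grip may slacken for a moment while it holds something.
It also fails if it takes over 210 s, if anything falls off the work surface, if the arm or the gripper's body presses on something with over 40 N, if the wrist force passes 120 N, or if a joint passes its speed limit or range.

## Working session

There is one attempt and no reset: what is moved stays moved. The work goes in short steps, Python scripts to look and compute and a shell command to move; the robot and the scene stay as the last step left them, time stands still between calls to the robot, and variables do not carry over. Pictures are saved under pics/ and viewed, and the job is handed in when it is done.

```bash
mkdir -p pics; ls; python3 - <<'E'
from bench import r,vision,order
import cv2
s=r.sense()
print(s)
for n in("side","top"):
    im=vision.snapshot(n); cv2.imwrite(f"pics/{n}0.png",im[:,:,::-1]); m=vision.camera_model(n); print(n,m)
E
```

```text
pics
{'time': 0.0, 'joint_pos': array([ 6.65548985e+01,  7.51432399e+00,  8.53310146e+01,  1.04644652e-03,
        8.72616630e+01, -4.89234889e+00]), 'qd': array([-0.02880462,  0.05712955, -0.04768061, -0.0497334 , -0.03812249,
        0.09151274]), 'joint_efforts': array([-3.00044303e-04, -5.69416416e+01, -5.00536680e+01, -4.98537102e-04,
        1.54591666e-02, -7.62742206e-05]), 'tool_pos': array([190.65387601, 568.32688375, 238.23596629]), 'tcp_rot': array([ 174.54802218,   89.89299331, -114.00478141]), 'ft_force': array([ 1.00437879,  0.85840109, -0.25558601]), 'wrist_torque': array([ 0.00891217, -0.01277889,  0.05666778]), 'finger_gap': 85.31373602923256}
side {'fov_y': 55.89374052468711, 'cx': 322.0955639954388, 'cy': 236.8305354061102, 'world_to_cam': array([[-1.87167816e-01,  9.81971295e-01, -2.64685666e-02,
         1.47269352e+02],
       [ 3.95247421e-01,  5.06136761e-02, -9.17179226e-01,
        -1.30313450e+02],
       [-8.99304000e-01, -1.82128065e-01, -3.97594873e-01,
         1.51674474e+03],
       [ 0.00000000e+00,  0.00000000e+00,  0.00000000e+00,
         1.00000000e+00]])}
top {'fov_y': 49.86200356158164, 'cx': 316.07559582848717, 'cy': 233.17136645453388, 'world_to_cam': array([[ 2.64129630e-02, -9.99635411e-01,  5.60355744e-03,
        -8.08313637e+01],
       [-9.93964978e-01, -2.68593406e-02, -1.06358821e-01,
         5.55957582e+02],
       [ 1.06470551e-01, -2.76048825e-03, -9.94312024e-01,
         1.16750403e+03],
       [ 0.00000000e+00,  0.00000000e+00,  0.00000000e+00,
         1.00000000e+00]])}
```

View pics/top0.png

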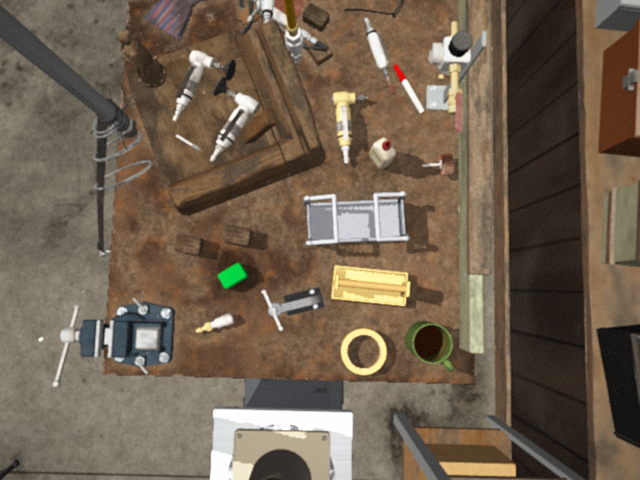

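View pics/side0.png

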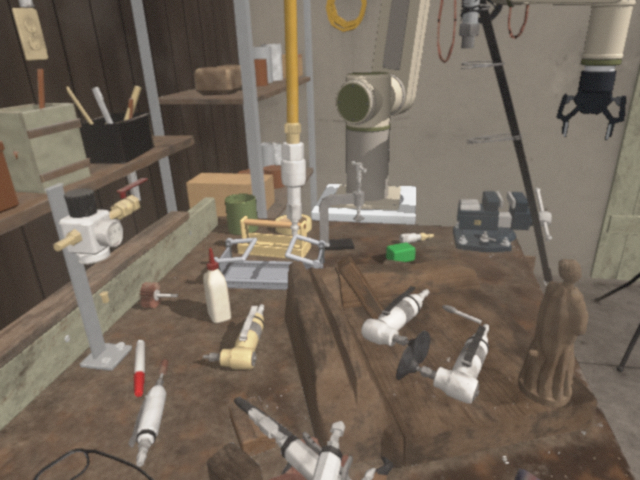

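```bash
cat > h.py <<'E'
import numpy as np, cv2
from bench import r,vision,order
def cam(n):
    m=vision.camera_model(n); return m, 240/np.tan(np.radians(m['fov_y']/2))
def ray(n,u,v):
    m,f=cam(n); R=m['world_to_cam'][:3,:3]; t=m['world_to_cam'][:3,3]
    d=R.T@np.array([(u-m['cx'])/f,(v-m['cy'])/f,1]); c=-R.T@t
    return c,d
def onz(n,u,v,z):
    c,d=ray(n,u,v); return c+d*(z-c[2])/d[2]
def proj(n,p):
    m,f=cam(n); q=m['world_to_cam']@np.append(p,1); return np.array([m['cx']+f*q[0]/q[2],m['cy']+f*q[1]/q[2]])
def tri(u1,v1,u2,v2,n1='top',n2='side'):
    c1,d1=ray(n1,u1,v1);c2,d2=ray(n2,u2,v2)
    d1/=np.linalg.norm(d1);d2/=np.linalg.norm(d2)
    A=np.stack([d1,-d2],1);s=np.linalg.lstsq(A,c2-c1,rcond=None)[0]
    a=c1+s[0]*d1;b=c2+s[1]*d2; return (a+b)/2,np.linalg.norm(a-b)
def snap(n,name,crop=None,k=1):
    im=vision.snapshot(n)[:,:,::-1].copy()
    cv2.imwrite(f'pics/{name}_raw.png',im)
    o=im
    if crop: x0,y0,x1,y1=crop; o=im[y0:y1,x0:x1]
    if k!=1:o=cv2.resize(o,None,fx=k,fy=k,interpolation=cv2.INTER_CUBIC)
    cv2.imwrite(f'pics/{name}.png',o); return im
def crop(src,name,c,k):
    im=cv2.imread(src);x0,y0,x1,y1=c
    cv2.imwrite(f'pics/{name}.png',cv2.resize(im[y0:y1,x0:x1],None,fx=k,fy=k,interpolation=cv2.INTER_CUBIC))
E
python3 - <<'E'
from h import *
crop('pics/top0.png','c1',(110,0,350,160),3.3)
crop('pics/top0.png','c2',(150,200,350,345),4)
crop('pics/top0.png','c3',(290,170,430,310),4.2)
crop('pics/side0.png','c4',(190,180,350,300),5)
E
```

```text
(no output)
```

View pics/c1.png

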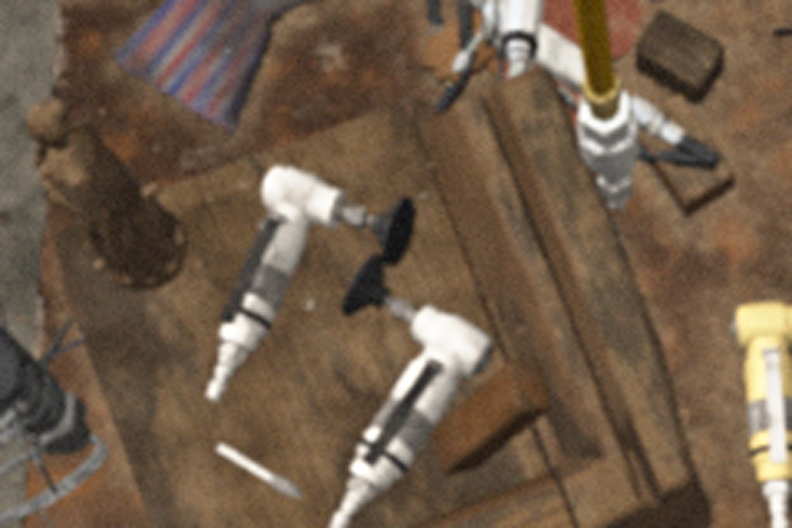

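View pics/c2.png

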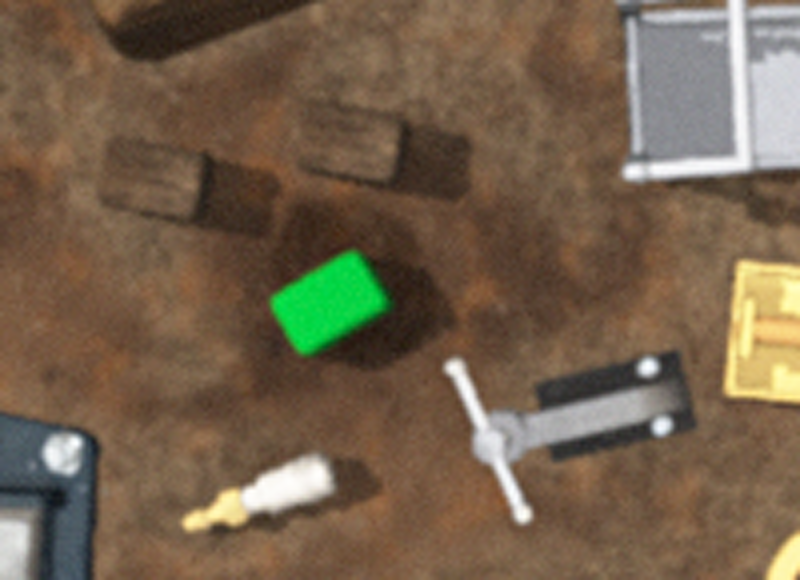

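View pics/c3.png

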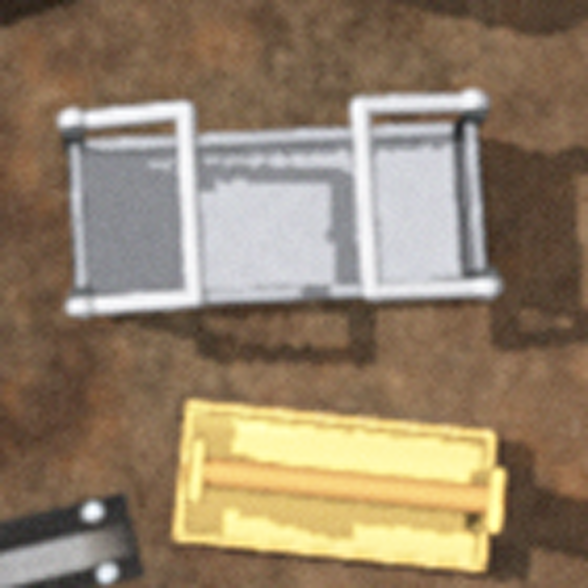

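View pics/c4.png

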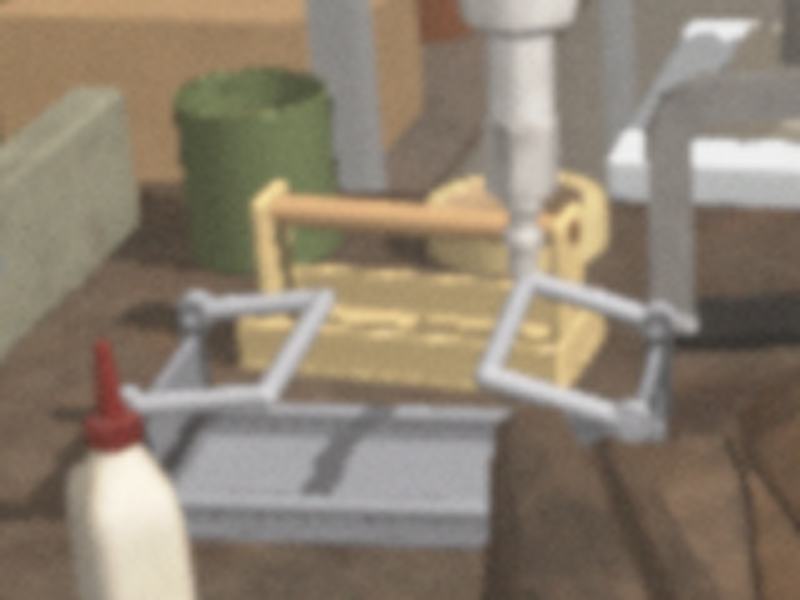

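```bash
python3 - <<'E'
from h import *
np.set_printoptions(precision=1,suppress=True)
g=lambda x,y:(150+x/4,200+y/4)
def pts(L,z,g):
    P=[onz('top',*g(*p),z) for p in L]
    P=np.array(P); print(P.mean(0), [np.linalg.norm(P[i]-P[(i+1)%len(P)]) for i in range(len(P))]); return P
print(pts([(107,137),(210,150),(197,222),(100,207)],35,g))
print(pts([(305,98),(405,115),(395,187),(298,172)],35,g))
print(pts([(270,302),(352,250),(390,303),(305,355)],35,g))
k=lambda x,y:(110+x/3.3,y/3.3)
print('far');print(pts([(657,12),(723,40),(695,92),(638,62)],35,k))
print(pts([(732,178),(688,210),(650,165)],20,k))
print(pts([(440,440),(520,360),(548,400),(455,472)],35,k))
c=lambda x,y:(290+x/4.2,170+y/4.2)
print('crate hinge lugs TL,TR,BR,BL z66');print(pts([(70,120),(477,102),(487,287),(80,303)],66,c))
print('tray handle ends z72');print(pts([(205,473),(490,495)],72,c))
print(pts([(188,400),(497,432),(488,570),(175,542)],26,c))
print('hose',tri(292,55,294,232),'hose tip')
print('T clamp',tri(297,305,358,165))
print('bottle',tri(388,145,211,258), 'clamp base', onz('top',*g(620,400),0))
s=lambda x,y:(190+x/5,180+y/5)
print('Lbar (+y)', tri(*c(187,105),*s(487,378)),tri(*c(192,298),*s(530,280)))
print('Rbar', tri(*c(360,105),*s(272,395)),tri(*c(372,290),*s(328,295)))
E
```

```text
[522.7 227.   35. ] [np.float64(59.93123847525729), np.float64(42.02590094188625), np.float64(56.49327807714871), np.float64(40.51635914575529)]
[[546.2 255.   35. ]
 [540.3 195.4  35. ]
 [498.6 200.8  35. ]
 [505.7 256.8  35. ]]
[546.6 114.6  35. ] [np.float64(58.70034875727809), np.float64(42.01778525045093), np.float64(56.570214266289426), np.float64(43.03397239733611)]
[[571.9 142.1  35. ]
 [563.6  84.   35. ]
 [521.8  88.1  35. ]
 [528.9 144.2  35. ]]
[454.6 123.   35. ] [np.float64(55.07272661787087), np.float64(37.55217971928687), np.float64(56.38371608989514), np.float64(36.463683114235785)]
[[454.  156.8  35. ]
 [484.9 111.3  35. ]
 [455.2  88.3  35. ]
 [424.4 135.5  35. ]]
far
[1086.3  -50.6   35. ] [np.float64(53.003646448260845), np.float64(45.08911367962001), np.float64(47.61018831338861), np.float64(41.10540950190164)]
[[1116.3  -34.2   35. ]
 [1096.1  -83.2   35. ]
 [1055.5  -63.7   35. ]
 [1077.3  -21.4   35. ]]
[991.9 -61.9  20. ] [np.float64(40.70045391305772), np.float64(44.39276742897222), np.float64(61.16701595703597)]
[[ 997.7  -92.6   20. ]
 [ 972.2  -60.9   20
[... 766 characters left out ...]
47017345468846), np.float64(171.64880393945506), np.float64(77.90049102554408)]
[[ 485.  -111.1   26. ]
 [ 471.9 -281.4   26. ]
 [ 396.6 -277.1   26. ]
 [ 407.3 -105.8   26. ]]
hose (array([886.8, -11.1, 246.7]), np.float64(5.102939242034689)) hose tip
T clamp (array([394.6,  -7.4, 213.1]), np.float64(50.07295528409678))
bottle (array([ 744.4, -215.7,  124.3]), np.float64(3.0097487923238693)) clamp base [402.9 -44.2   0. ]
Lbar (+y) (array([ 637.9, -101.7,   85.3]), np.float64(6.123737058058119)) (array([ 535.4, -107.7,   84.8]), np.float64(4.025795069167629))
Rbar (array([ 642.2, -194.5,   73.7]), np.float64(6.97644576640909)) (array([ 542.7, -202.6,   75.4]), np.float64(5.962456630792118))
```

```bash
cat >> h.py <<'E'
from scipy.spatial.transform import Rotation as Ro
C=np.array([590.4,-155.8,0]); YAW=3.95
def cw(x,y,z=0):
    return C+Ro.from_euler('z',YAW,degrees=True).apply([x,y,z])
def wc(p): return Ro.from_euler('z',-YAW,degrees=True).apply(np.array(p)-C)
def st():
    s=r.sense(); R=Ro.from_euler('xyz',s['tcp_rot'],degrees=True).as_matrix()
    print('t%.2f'%s['time'],'tcp',s['tool_pos'].round(1),'jaw yaw %.1f'%np.degrees(np.arctan2(R[1,2],R[0,2])),'down',R[:,0].round(3),'F',s['ft_force'].round(1),'gap %.1f'%s['finger_gap'],'q',s['joint_pos'].round(0)); return s
E
python3 - <<'E'
from h import *
st()
for n,p in dict(L=cw(0,107.5,66),R=cw(0,-107.5,66)).items(): print(n,p.round(1))
E
```

```text
t0.10 tcp [190.7 568.4 238.3] jaw yaw 71.4 down [-0.001 -0.002 -1.   ] F [-0.5 -0.5 -0.1] gap 85.3 q [67.  8. 85. -0. 87. -5.]
L [583.  -48.6  66. ]
R [ 597.8 -263.    66. ]
```

```bash
python3 -m jog '[[[0.02,-0.03,0.012],[0,0,0.02],0],[[0.04,-0.06,0.024],[0,0,0.04],0],[[0.06,-0.09,0.036],[0,0,0.06],0],[[0.08,-0.12,0.048],[0,0,0.08],0],[[0.1,-0.15,0.06],[0,0,0.1],-0.5]]' 40
python3 -m jog '[[[0.02,-0.035,0],[0,0,0.02],-0.5],[[0.04,-0.07,0],[0,0,0.04],-0.5],[[0.06,-0.105,0],[0,0,0.06],-0.5],[[0.08,-0.14,0],[0,0,0.08],-0.5],[[0.1,-0.175,0],[0,0,0.1],-0.5]]'
python3 -m jog '[[[0.02,-0.035,0],[0,0,0.02],-0.5],[[0.04,-0.07,0],[0,0,0.04],-0.5],[[0.06,-0.105,0],[0,0,0.06],-0.5],[[0.08,-0.14,0],[0,0,0.08],-0.5],[[0.1,-0.175,0],[0,0,0.1],-0.5]]'
python3 -m jog '[[[0.02,-0.035,0],[0,0,0.02],-0.5],[[0.04,-0.07,0],[0,0,0.04],-0.5],[[0.06,-0.105,0],[0,0,0.06],-0.5],[[0.08,-0.14,0],[0,0,0.08],-0.5],[[0.098,-0.173,0],[0,0,0.093],-0.5]]'
python3 -c "
from h import *
st()"
```

```text
time: 0.52
tool_pos: [291.2, 417.2, 299.3]
tcp_rot: [157.5, 90.0, -125.2]
ft_force: [-0.4, 0.6, 0.0]
finger_gap: 32.1
time: 0.93
tool_pos: [391.2, 242.0, 299.1]
tcp_rot: [119.3, 90.0, -157.7]
ft_force: [1.0, -0.2, -0.5]
finger_gap: 21.2
time: 1.35
tool_pos: [491.3, 66.8, 299.0]
tcp_rot: [75.1, 90.0, 163.8]
ft_force: [0.4, 0.5, 0.1]
finger_gap: 21.6
time: 1.77
tool_pos: [589.4, -106.4, 298.6]
tcp_rot: [77.0, 90.0, 171.0]
ft_force: [1.2, 0.7, 0.2]
finger_gap: 21.5
t1.77 tcp [ 589.4 -106.4  298.6] jaw yaw 94.0 down [-0.001  0.    -1.   ] F [1.2 0.7 0.2] gap 21.5 q [ -15.    6.   80.   -0.   93. -109.]
```

```bash
python3 -m jog '[[[-0.002,0.002,-0.04],[0,0,0],-0.4],[[-0.002,0.002,-0.08],[0,0,0],-0.4],[[-0.002,0.002,-0.12],[0,0,0],-0.4],[[-0.002,0.002,-0.15],[0,0,0],-0.4],[[-0.002,0.002,-0.17],[0,0,0],-0.4]]'
python3 -c "
from h import *
st(); snap('top','t2',(290,170,430,310),4.2); snap('side','s2',(190,150,370,290),4.4)"
```

```text
time: 2.18
tool_pos: [584.1, -101.7, 124.1]
tcp_rot: [71.2, 89.6, 165.1]
ft_force: [-0.7, -0.3, -0.4]
finger_gap: 25.8
t2.18 tcp [ 584.1 -101.7  124.1] jaw yaw 93.9 down [-0.006  0.002 -1.   ] F [-0.7 -0.3 -0.4] gap 25.8 q [ -15.   11.   93.    0.   76. -109.]
```

View pics/t2.png

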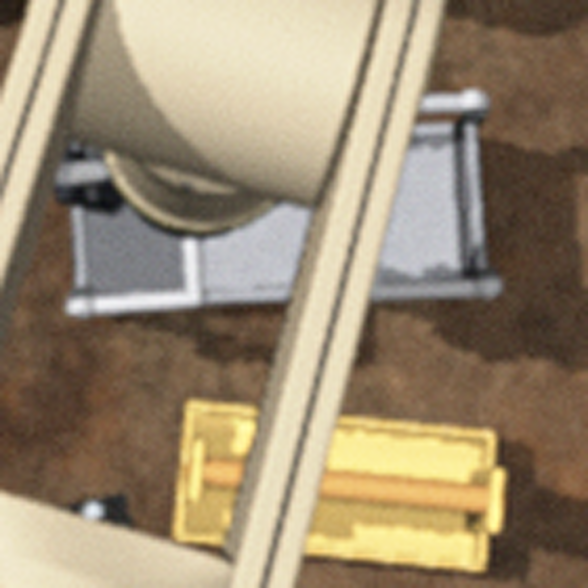

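View pics/s2.png

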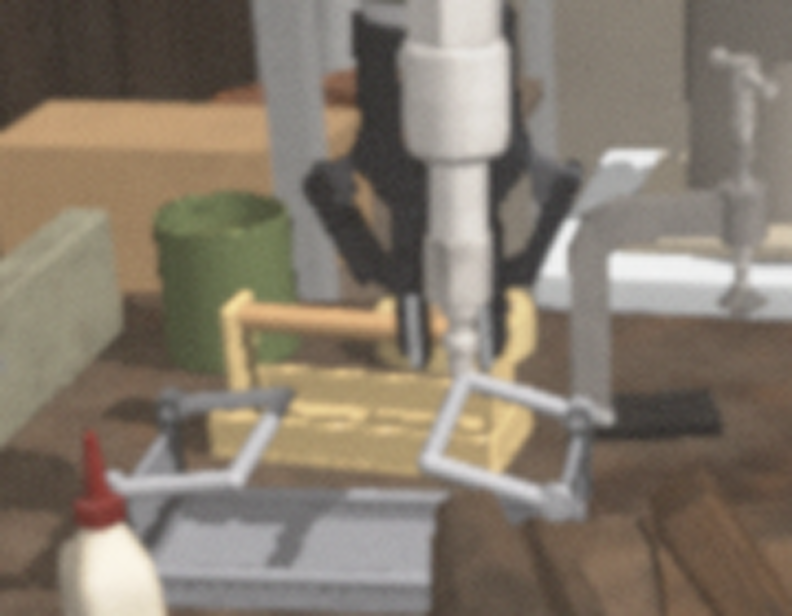

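```bash
python3 -m jog '[[[0,0,-0.02],[0,0,0],-0.4],[[0,0,-0.04],[0,0,0],-0.4],[[0,0,-0.055],[0,0,0],-0.4],[[0,0,-0.055],[0,0,0],-0.4],[[0,0,-0.055],[0,0,0],-0.4]]' 40
python3 -c "
from h import *
st();  snap('side','s3',(190,150,370,290),4.4)
print(proj('side',st()['tool_pos']))"
```

```text
time: 2.7
tool_pos: [587.1, -102.2, 75.2]
tcp_rot: [89.6, 90.0, -176.4]
ft_force: [0.0, 0.2, 1.4]
finger_gap: 25.5
t2.70 tcp [ 587.1 -102.2   75.2] jaw yaw 94.0 down [-0. -0. -1.] F [0.  0.2 1.4] gap 25.5 q [ -15.   15.   95.   -0.   70. -109.]
t2.75 tcp [ 587.9 -102.4   76.2] jaw yaw 94.0 down [ 0.002 -0.    -1.   ] F [ 0.3 -0.8  0.6] gap 25.6 q [ -15.   15.   95.   -0.   70. -109.]
[291.82665081 249.33702876]
```

View pics/s3.png

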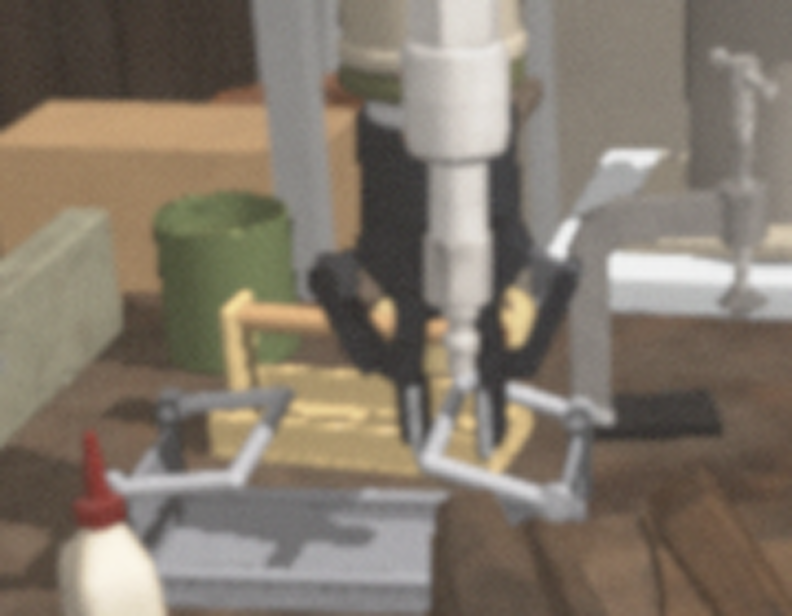

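```bash
python3 -m jog '[[[0,0,0],[0,0,0],-1],[[0,0,0],[0,0,0],-1],[[0,0,0],[0,0,0],-1],[[0,0,0],[0,0,0],-1],[[0,0,0],[0,0,0],-1]]' 40
python3 -c "
from h import *
s=st(); p=wc(s['tool_pos']+[0,0,11]); print('grasp pt in crate',p, 'rel hinge', p[1]-107.5,p[2]-66, np.hypot(p[1]-107.5,p[2]-66))
th0=np.arctan2(p[2]-66,107.5-p[1]);print(th0)
for th in np.arange(th0,3.2,0.26): 
  a=cw(0,107.5-62*np.cos(th),66+62*np.sin(th))-cw(0,107.5-62*np.cos(th0),66+62*np.sin(th0)); print(round(th,2),(a/1000).round(4))
"
```

```text
time: 3.17
tool_pos: [588.7, -105.5, 77.5]
tcp_rot: [-143.1, 89.6, -49.1]
ft_force: [-0.9, -11.6, 3.3]
finger_gap: 8.5
t3.17 tcp [ 588.7 -105.5   77.5] jaw yaw 93.9 down [ 0.005 -0.005 -1.   ] F [ -0.9 -11.6   3.3] gap 8.5 q [ -15.   14.   95.   -0.   70. -109.]
grasp pt in crate [ 1.80111683 50.30335371 88.54340359] rel hinge -57.19664629438988 22.543403594592647 61.47895081208068
0.3754432179739542
0.38 [0. 0. 0.]
0.64 [-0.0005  0.0078  0.0141]
0.9 [-0.0013  0.0189  0.0257]
1.16 [-0.0023  0.0326  0.034 ]
1.42 [-0.0033  0.048   0.0385]
1.68 [-0.0044  0.064   0.0389]
1.94 [-0.0055  0.0796  0.0352]
2.2 [-0.0065  0.0937  0.0276]
2.46 [-0.0073  0.1054  0.0165]
2.72 [-0.0079  0.1139  0.0029]
2.98 [-0.0082  0.1185 -0.0125]
```

```bash
python3 -m jog '[[[0,0.003,0.007],[0,0,0],-1],[[-0.001,0.008,0.014],[0,0,0],-1],[[-0.001,0.013,0.020],[0,0,0],-1],[[-0.001,0.019,0.026],[0,0,0],-1],[[-0.002,0.026,0.030],[0,0,0],-1]]' 30
python3 -m jog '[[[-0.0005,0.007,0.004],[0,0,0],-1],[[-0.001,0.014,0.006],[0,0,0],-1],[[-0.002,0.022,0.0085],[0,0,0],-1],[[-0.002,0.030,0.009],[0,0,0],-1],[[-0.0025,0.038,0.009],[0,0,0],-1]]'
python3 -c "
from h import *
st();  snap('side','s4',(190,150,370,290),4.4)"
```

```text
time: 3.58
tool_pos: [587.3, -82.7, 110.6]
tcp_rot: [-152.6, 89.3, -58.8]
ft_force: [-5.1, -12.8, 14.7]
finger_gap: 8.5
time: 4.0
tool_pos: [584.6, -39.7, 118.6]
tcp_rot: [-120.3, 89.6, -26.4]
ft_force: [-4.9, -5.2, 10.6]
finger_gap: 8.4
t4.00 tcp [584.6 -39.7 118.6] jaw yaw 93.9 down [ 0.006 -0.003 -1.   ] F [-4.9 -5.2 10.6] gap 8.4 q [  -9.   10.   95.   -0.   74. -103.]
```

View pics/s4.png

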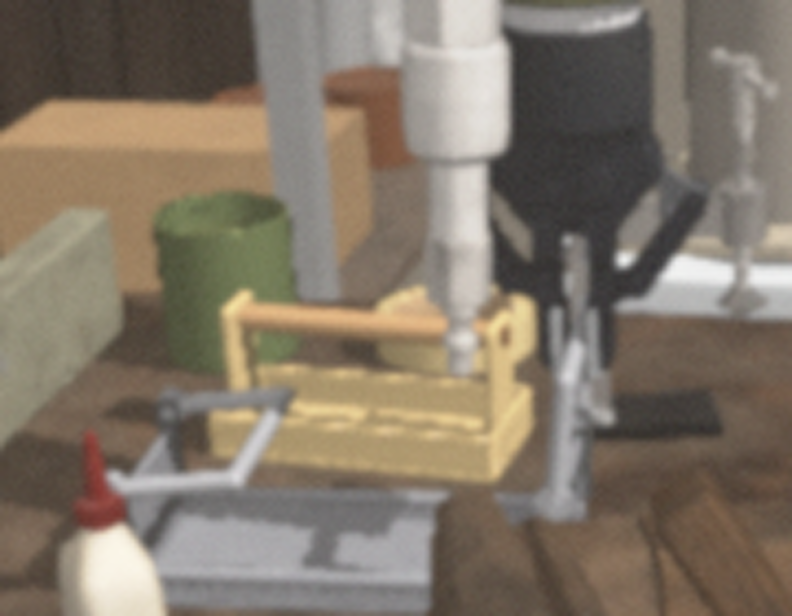

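```bash
python3 -m jog '[[[-0.0005,0.008,-0.001],[0,0,0],-1],[[-0.001,0.0155,-0.004],[0,0,0],-1],[[-0.0015,0.023,-0.0075],[0,0,0],-1],[[-0.002,0.0295,-0.0115],[0,0,0],-1],[[-0.0025,0.036,-0.017],[0,0,0],-1]]' 30
python3 -m jog '[[[0,0.0055,-0.006],[0,0,0],-1],[[-0.0005,0.010,-0.012],[0,0,0],-1],[[-0.001,0.014,-0.019],[0,0,0],-1],[[-0.001,0.0165,-0.027],[0,0,0],-1],[[-0.001,0.0185,-0.0345],[0,0,0],-1]]'
python3 -c "
from h import *
st();  snap('side','s5',(190,150,370,290),4.4)"
```

```text
time: 4.47
tool_pos: [581.6, -2.5, 98.4]
tcp_rot: [-111.2, 89.7, -17.3]
ft_force: [3.3, -5.7, 2.3]
finger_gap: 8.2
time: 4.88
tool_pos: [580.3, 15.0, 62.1]
tcp_rot: [-138.1, 89.8, -44.1]
ft_force: [3.9, -16.4, 3.0]
finger_gap: 8.5
t4.88 tcp [580.3  15.   62.1] jaw yaw 94.0 down [ 0.003 -0.003 -1.   ] F [  3.9 -16.4   3. ] gap 8.5 q [ -3.  13.  98.  -0.  68. -97.]
```

View pics/s5.png

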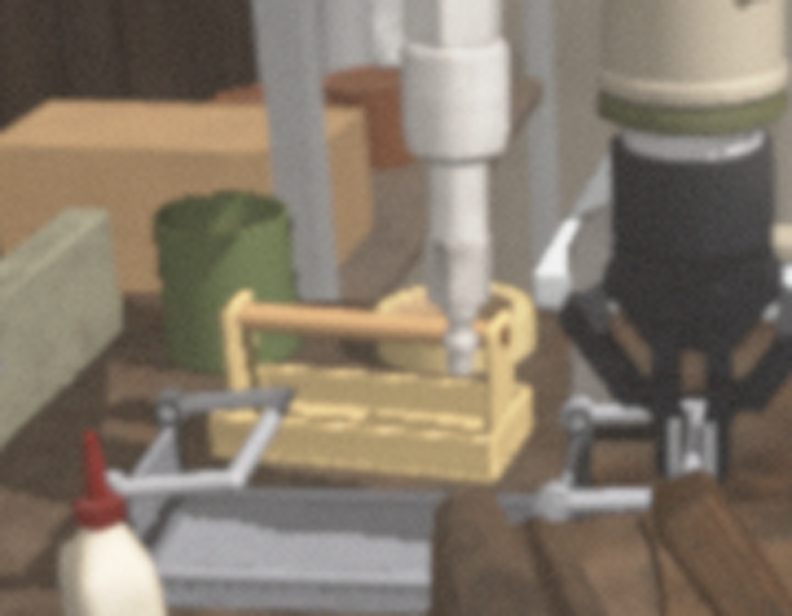

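```bash
python3 -m jog '[[[0,0,-0.004],[0,0,0],-1],[[0,0,-0.006],[0,0,0],-1],[[0,0,-0.006],[0,0,0],-0.3],[[0,0,-0.006],[0,0,0],-0.3],[[0,0,-0.006],[0,0,0],-0.3]]' 30
python3 -m jog '[[[0,0,0.04],[0,0,0],-0.3],[[0,0,0.08],[0,0,0],-0.3],[[0,0,0.12],[0,0,0],-0.3],[[0,0,0.16],[0,0,0],-0.3],[[0,0,0.17],[0,0,0],-0.3]]' 30
python3 -c "
from h import *
s=st();  snap('side','s6',(190,150,370,290),4.4); print('to right', cw(0,-107.5+62*np.cos(.14),66+62*np.sin(.14)-11)-s['tool_pos'])"
```

```text
time: 5.35
tool_pos: [578.2, 17.0, 55.1]
tcp_rot: [56.8, 89.9, 150.7]
ft_force: [-0.4, -0.7, 0.3]
finger_gap: 30.1
time: 5.77
tool_pos: [581.7, 16.8, 233.9]
tcp_rot: [-94.3, 89.4, -0.3]
ft_force: [1.1, -0.3, 0.6]
finger_gap: 29.9
t5.77 tcp [581.7  16.8 233.9] jaw yaw 94.0 down [ 0.01 -0.   -1.  ] F [ 1.1 -0.3  0.6] gap 29.9 q [ -3.   4.  89.   0.  86. -97.]
to right [  11.86379029 -218.55047809 -170.2617736 ]
```

View pics/s6.png

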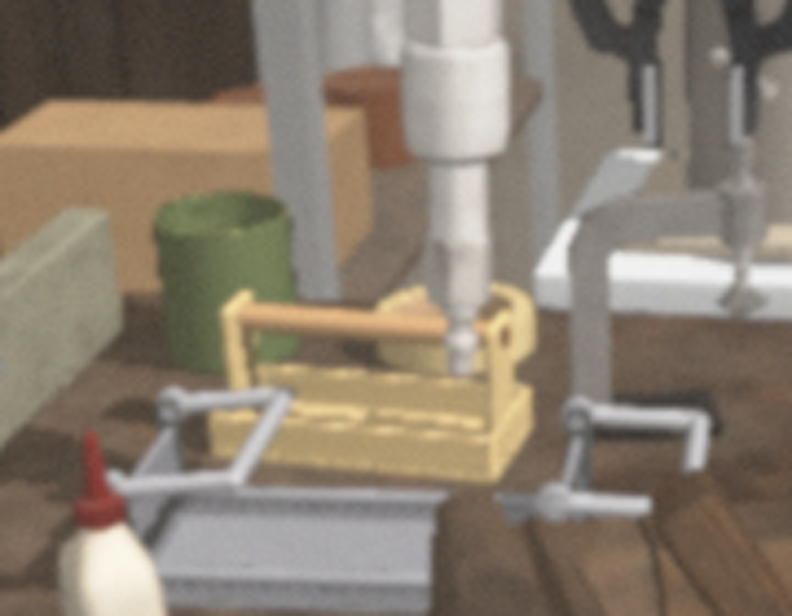

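```bash
python3 -m jog '[[[0.002,-0.04,0],[0,0,0],-0.3],[[0.004,-0.08,0],[0,0,0],-0.3],[[0.008,-0.12,0],[0,0,0],-0.3],[[0.01,-0.16,0],[0,0,0],-0.3],[[0.011,-0.2,0],[0,0,0],-0.3]]' 30
python3 -m jog '[[[0.001,-0.0175,-0.03],[0,0,0],-0.3],[[0.001,-0.0175,-0.07],[0,0,0],-0.3],[[0.001,-0.0175,-0.11],[0,0,0],-0.3],[[0.001,-0.0175,-0.13],[0,0,0],-0.3],[[0.001,-0.0175,-0.13],[0,0,0],-0.3]]' 30
python3 -c "
from h import *
s=st();  snap('side','s7',(190,150,370,290),4.4); print('to right', cw(0,-107.5+62*np.cos(.14),66+62*np.sin(.14)-11)-s['tool_pos'])"
```

```text
time: 6.23
tool_pos: [589.5, -184.6, 224.5]
tcp_rot: [41.4, 89.9, 135.4]
ft_force: [0.5, 0.5, 1.3]
finger_gap: 29.9
time: 6.65
tool_pos: [585.7, -198.8, 87.3]
tcp_rot: [60.5, 89.2, 154.5]
ft_force: [-0.9, -0.8, -1.1]
finger_gap: 30.3
t6.65 tcp [ 585.7 -198.8   87.3] jaw yaw 93.9 down [-0.012  0.006 -1.   ] F [-0.9 -0.8 -1.1] gap 30.3 q [ -24.   18.   90.    0.   73. -117.]
to right [  7.83288944  -2.98365886 -23.66301166]
```

View pics/s7.png

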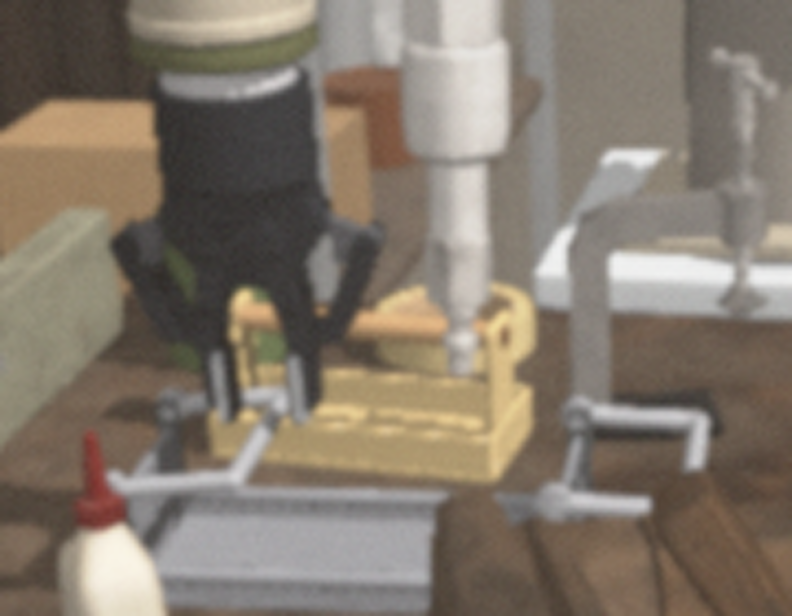

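```bash
python3 -m jog '[[[0,0,-0.02],[0,0,0],-0.3],[[0,0,-0.031],[0,0,0],-0.3],[[0,0,-0.031],[0,0,0],-0.3],[[0,0,-0.031],[0,0,0],-0.6],[[0,0,-0.031],[0,0,0],-1]]' 30
python3 -m jog '[[[0,0,0],[0,0,0],-1],[[0,0,0],[0,0,0],-1],[[0,0,0],[0,0,0],-1],[[0,0,0],[0,0,0],-1],[[0,0,0],[0,0,0],-1]]' 30
python3 -c "
from h import *
s=st();  p=wc(s['tool_pos']+[0,0,11]); print('grasp pt in crate',p, 'rel hinge', p[1]+107.5,p[2]-66)
snap('side','s8',(190,150,370,290),4.4)
th0=.14
for th in np.arange(th0,3.2,0.26): 
  a=cw(0,-107.5+62*np.cos(th),66+62*np.sin(th))-cw(0,-107.5+62*np.cos(th0),66+62*np.sin(th0)); print(round(th,2),(a/1000).round(4))
"
```

```text
time: 7.12
tool_pos: [591.5, -200.4, 66.2]
tcp_rot: [-44.4, 89.9, 49.5]
ft_force: [-1.1, 1.4, -0.8]
finger_gap: 8.6
time: 7.53
tool_pos: [591.5, -200.4, 66.3]
tcp_rot: [-63.8, 89.9, 30.2]
ft_force: [-1.7, 5.6, 0.8]
finger_gap: 8.5
t7.53 tcp [ 591.5 -200.4   66.3] jaw yaw 94.0 down [ 0.001  0.001 -1.   ] F [-1.7  5.6  0.8] gap 8.5 q [ -23.   19.   90.    0.   70. -117.]
grasp pt in crate [ -1.92876596 -44.56082789  77.27877736] rel hinge 62.939172105061395 11.278777361820914
0.14 [0. 0. 0.]
0.4 [ 0.0003 -0.0043  0.0155]
0.66 [ 0.0009 -0.0124  0.0294]
0.92 [ 0.0016 -0.0238  0.0407]
1.18 [ 0.0026 -0.0377  0.0487]
1.44 [ 0.0037 -0.0532  0.0528]
1.7 [ 0.0048 -0.0692  0.0528]
1.96 [ 0.0058 -0.0847  0.0487]
2.22 [ 0.0068 -0.0986  0.0407]
2.48 [ 0.0076 -0.1101  0.0294]
2.74 [ 0.0082 -0.1182  0.0156]
3.0 [ 8.500e-03 -1.225e-01  1.000e-04]
```

View pics/s8.png

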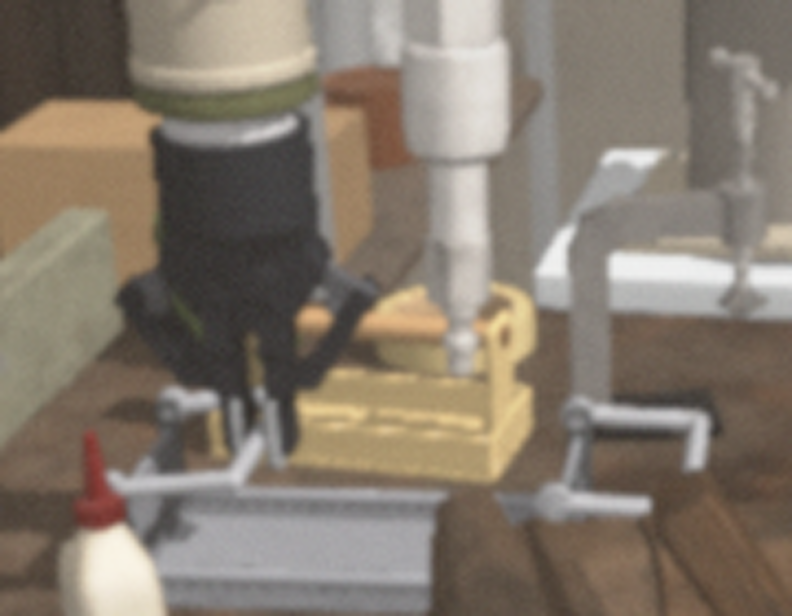

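```bash
python3 -m jog '[[[0,-0.002,0.008],[0,0,0],-1],[[0.0005,-0.0045,0.0155],[0,0,0],-1],[[0.0005,-0.008,0.023],[0,0,0],-1],[[0.001,-0.0125,0.0295],[0,0,0],-1],[[0.001,-0.018,0.0355],[0,0,0],-1]]' 30
python3 -m jog '[[[0.0005,-0.006,0.0055],[0,0,0],-1],[[0.001,-0.0125,0.010],[0,0,0],-1],[[0.001,-0.0195,0.013],[0,0,0],-1],[[0.002,-0.027,0.016],[0,0,0],-1],[[0.0025,-0.035,0.0175],[0,0,0],-1]]'
python3 -c "
from h import *
st();  snap('side','s9',(190,150,370,290),4.4)
for z in (0,50,100,150): print(z, onz('top',459,215,z).round(),onz('top',470,215,z).round(),onz('top',492,215,z).round())
crop('pics/side0.png','board',(0,150,250,340),3.2)"
```

```text
time: 8.0
tool_pos: [592.6, -215.5, 102.4]
tcp_rot: [-11.6, 89.7, 82.4]
ft_force: [-2.9, 19.2, 10.8]
finger_gap: 8.6
time: 8.42
tool_pos: [595.9, -253.8, 121.6]
tcp_rot: [-102.4, 89.8, -8.3]
ft_force: [-1.3, 5.0, 7.1]
finger_gap: 8.9
t8.42 tcp [ 595.9 -253.8  121.6] jaw yaw 94.0 down [ 0.004 -0.001 -1.   ] F [-1.3  5.   7.1] gap 8.9 q [ -28.   19.   84.    0.   76. -122.]
0 [ 614. -406.    0.] [ 615. -433.    0.] [ 616. -485.    0.]
50 [ 606. -392.   50.] [ 607. -418.   50.] [ 609. -468.   50.]
100 [ 599. -378.  100.] [ 600. -402.  100.] [ 601. -451.  100.]
150 [ 591. -364.  150.] [ 592. -387.  150.] [ 593. -433.  150.]
```

View pics/s9.png

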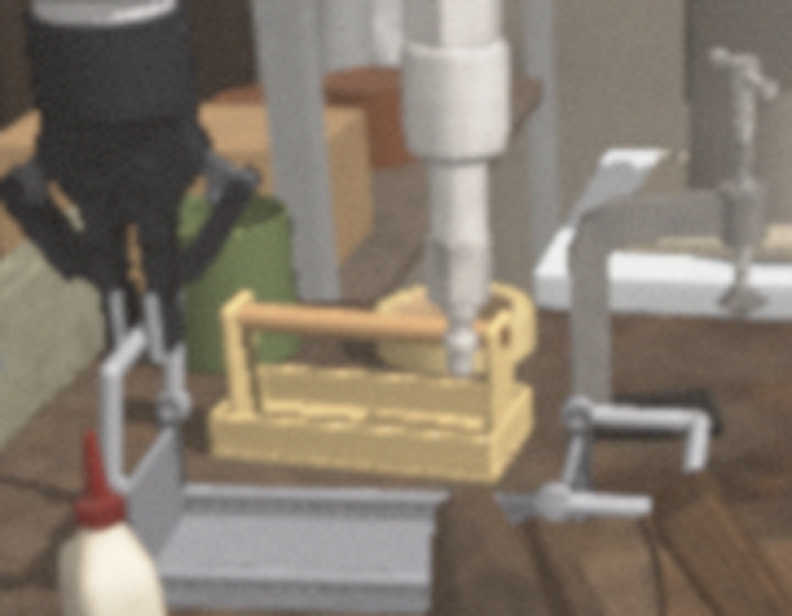

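View pics/board.png

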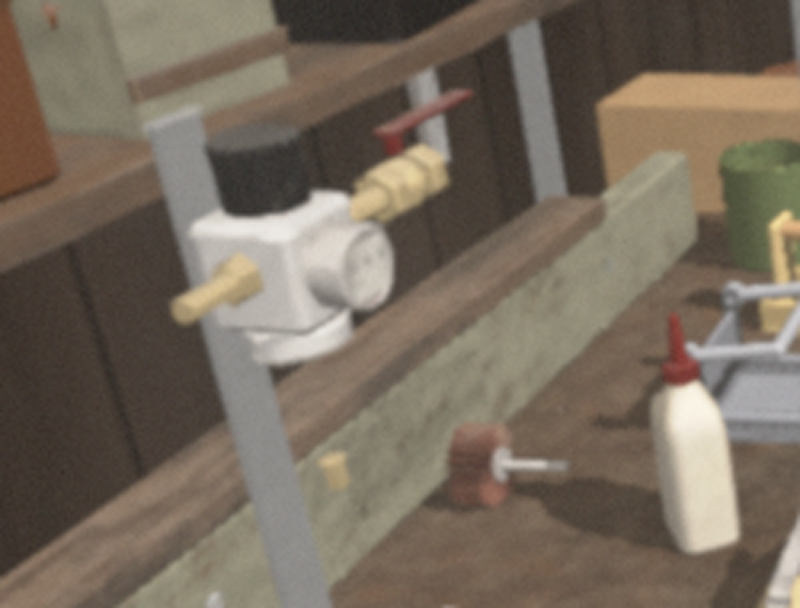

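```bash
python3 -m jog '[[[0.0005,-0.008,0.0005],[0,0,0],-1],[[0.001,-0.016,0],[0,0,0],-1],[[0.0015,-0.024,-0.0015],[0,0,0],-1],[[0.002,-0.0315,-0.004],[0,0,0],-1],[[0.0025,-0.039,-0.0075],[0,0,0],-1]]' 30
python3 -m jog '[[[0.0005,-0.0065,-0.005],[0,0,0],-1],[[0.001,-0.0125,-0.0105],[0,0,0],-1],[[0.001,-0.018,-0.016],[0,0,0],-1],[[0.0015,-0.0225,-0.023],[0,0,0],-1],[[0.002,-0.026,-0.030],[0,0,0],-1]]'
python3 -m jog '[[[0,-0.002,-0.008],[0,0,0],-1],[[0,-0.0035,-0.015],[0,0,0],-1],[[0,-0.0035,-0.018],[0,0,0],-1],[[0,-0.0035,-0.018],[0,0,0],-1],[[0,-0.0035,-0.018],[0,0,0],-1]]'
python3 -c "
from h import *
st();  snap('side','s10',(150,150,330,290),4.4)"
```

```text
time: 8.88
tool_pos: [598.6, -294.0, 112.2]
tcp_rot: [-114.4, 89.8, -20.4]
ft_force: [4.8, 4.2, 3.5]
finger_gap: 8.6
time: 9.3
tool_pos: [600.0, -319.6, 80.6]
tcp_rot: [-104.0, 89.9, -10.1]
ft_force: [5.2, 0.5, 2.8]
finger_gap: 8.8
time: 9.72
tool_pos: [599.9, -323.5, 62.3]
tcp_rot: [-124.5, 89.9, -30.6]
ft_force: [7.0, 0.1, -0.7]
finger_gap: 8.8
t9.72 tcp [ 599.9 -323.5   62.3] jaw yaw 94.0 down [ 0.002 -0.001 -1.   ] F [ 7.   0.1 -0.7] gap 8.8 q [ -33.   27.   80.    0.   72. -127.]
```

View pics/s10.png

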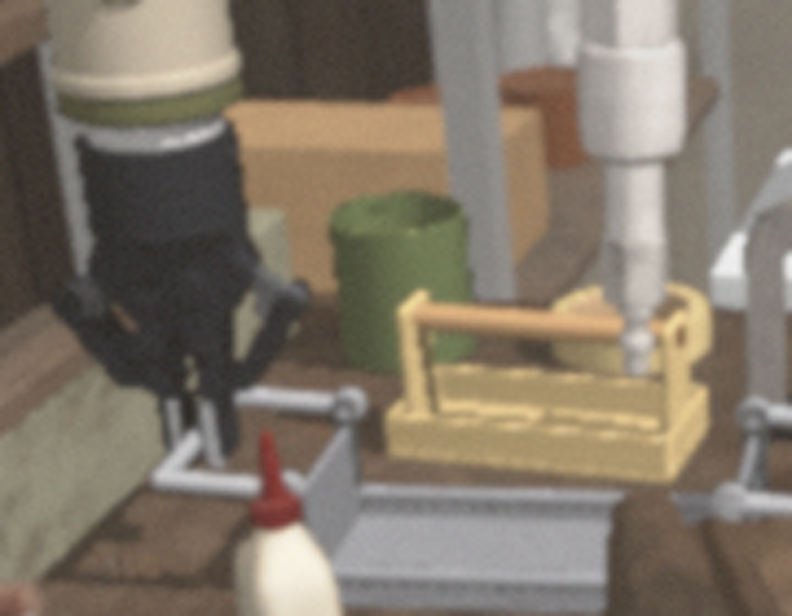

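```bash
python3 -m jog '[[[0,0,-0.003],[0,0,0],-0.4],[[0,0,-0.003],[0,0,0],-0.4],[[0,0,-0.003],[0,0,0],-0.4],[[0,0,0.02],[0,0,0],-0.4],[[0,0,0.05],[0,0,0],-0.4]]' 30
python3 -m jog '[[[0,0.01,0.04],[0,0,0],-0.4],[[0,0.03,0.08],[0,0,0],-0.4],[[-0.01,0.06,0.12],[0,0,0],-0.4],[[-0.02,0.1,0.15],[0,0,0],0],[[-0.02,0.14,0.17],[0,0,0],1]]'
python3 -m jog '[[[-0.01,0.04,0],[0,0,-0.04],1],[[-0.02,0.08,0],[0,0,-0.08],1],[[-0.02,0.12,0],[0,0,-0.12],1],[[-0.03,0.16,0],[0,0,-0.16],1],[[-0.03,0.2,0],[0,0,-0.17],1]]'
python3 -c "
from h import *
s=st(); print(np.array([522.7,227,0])-s['tool_pos'],np.array([546.6,114.6,0])-s['tool_pos'] )
snap('top','t11');snap('side','s11')"
```

```text
time: 10.18
tool_pos: [595.7, -321.2, 107.9]
tcp_rot: [56.4, 89.5, 150.3]
ft_force: [-0.2, -0.0, -0.5]
finger_gap: 25.9
time: 10.6
tool_pos: [579.6, -203.3, 273.0]
tcp_rot: [-140.7, 89.9, -46.9]
ft_force: [1.5, 1.1, 0.5]
finger_gap: 48.5
time: 11.02
tool_pos: [548.7, -1.5, 270.1]
tcp_rot: [117.6, 89.9, -158.4]
ft_force: [0.8, -0.4, -0.8]
finger_gap: 85.1
t11.02 tcp [548.7  -1.5 270.1] jaw yaw 84.0 down [-0.001 -0.    -1.   ] F [ 0.8 -0.4 -0.8] gap 85.1 q [ -5.  -1.  91.  -0.  90. -90.]
[ -26.02134795  228.5099074  -270.06087451] [  -2.12134795  116.1099074  -270.06087451]
```

View pics/t11.png

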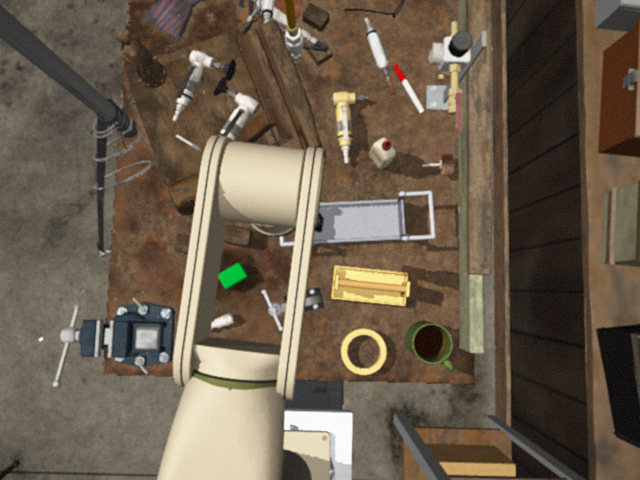

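View pics/s11.png

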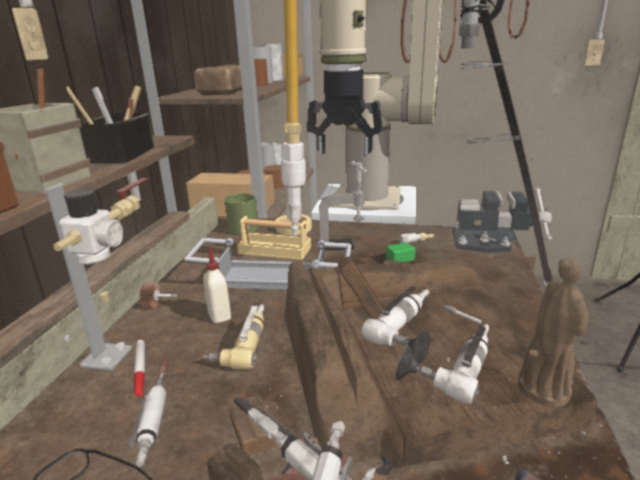

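```bash
python3 -m jog '[[[0,0.03,0],[0,0,0],0.45],[[-0.001,0.06,0],[0,0,-0.01],0.45],[[-0.002,0.09,0],[0,0,-0.026],0.45],[[-0.002,0.116,0],[0,0,-0.026],0.45],[[-0.002,0.116,0],[0,0,-0.026],0.45]]' 40
python3 -c "
from h import *
s=st();im=snap('side','s12',(310,70,460,190),5);print(proj('side',s['tool_pos']),proj('side',s['tool_pos']+[0,0,-8]),proj('side',s['tool_pos']+[5,31,-8]),proj('side',s['tool_pos']+[-5,-31,-8]),proj('side',s['tool_pos']+[-5,-31,0]))"
```

```text
time: 11.53
tool_pos: [547.9, 116.5, 269.8]
tcp_rot: [44.1, 89.9, 127.1]
ft_force: [0.7, -0.1, 0.0]
finger_gap: 62.1
t11.53 tcp [547.9 116.5 269.8] jaw yaw 82.9 down [-0.001  0.001 -1.   ] F [ 0.7 -0.1  0. ] gap 62.1 q [  7.   1.  89.   0.  90. -76.]
[398.86373756 158.36623973] [398.69862926 162.33728509] [414.59418725 163.29191449] [383.15783879 161.40396172] [383.26651983 157.47410842]
```

View pics/s12.png

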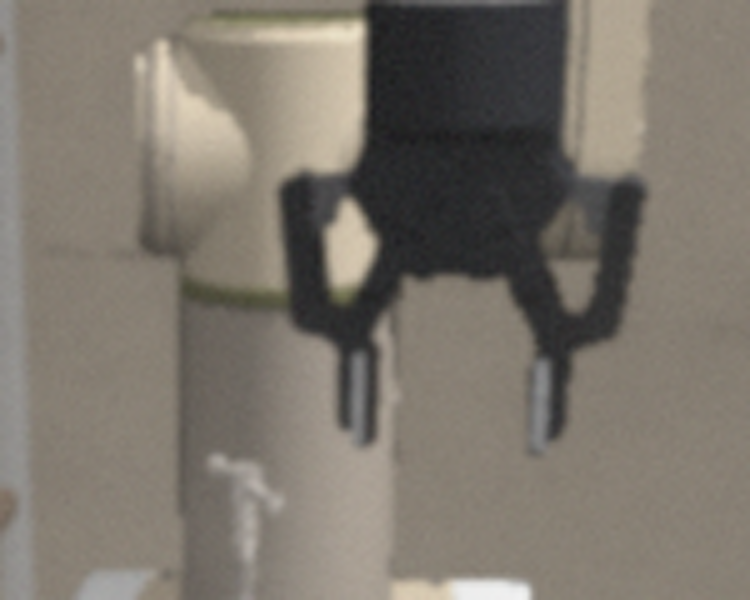

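```bash
python3 -m jog '[[[-0.001,-0.002,-0.04],[0,0,0],1],[[-0.001,-0.002,-0.08],[0,0,0],1],[[-0.001,-0.002,-0.12],[0,0,0],1],[[-0.001,-0.002,-0.16],[0,0,0],1],[[-0.001,-0.002,-0.19],[0,0,0],1]]' 40
python3 -m jog '[[[0,0,-0.02],[0,0,0],1],[[0,0,-0.04],[0,0,0],1],[[0,0,-0.055],[0,0,0],1],[[0,0,-0.055],[0,0,0],1],[[0,0,-0.055],[0,0,0],1]]' 40
python3 -c "
from h import *
s=st();im=snap('top','t13',(150,170,350,310),4)"
```

```text
time: 12.0
tool_pos: [545.6, 109.1, 76.4]
tcp_rot: [116.2, 89.8, -161.1]
ft_force: [-0.5, -0.1, 0.2]
finger_gap: 85.0
time: 12.42
tool_pos: [546.5, 109.7, 24.3]
tcp_rot: [113.3, 89.8, -164.0]
ft_force: [0.5, 0.3, 0.8]
finger_gap: 85.0
t12.42 tcp [546.5 109.7  24.3] jaw yaw 82.7 down [-0.003 -0.001 -1.   ] F [0.5 0.3 0.8] gap 85.0 q [  6.  13. 103.  -0.  64. -77.]
```

View pics/t13.png

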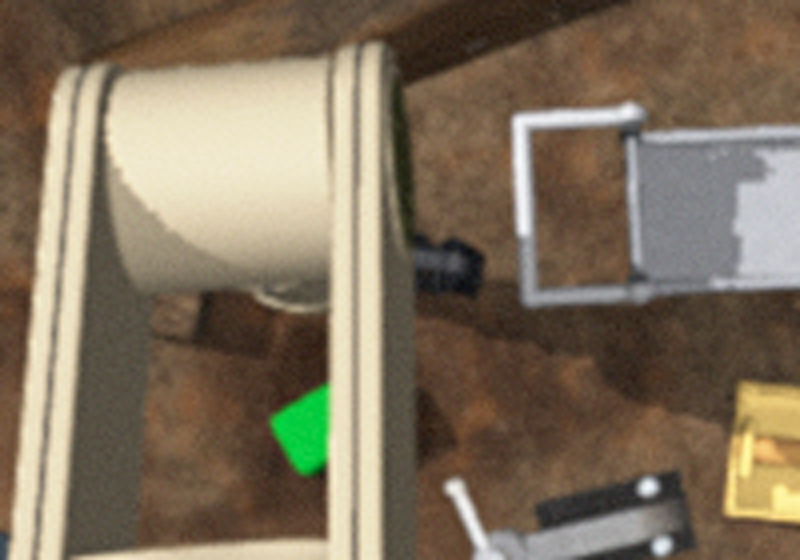

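```bash
python3 -m jog '[[[0,0.003,-0.003],[0,0,0],1],[[0,0.005,-0.003],[0,0,0],1],[[0,0.005,-0.003],[0,0,0],0.5],[[0,0.005,-0.003],[0,0,0],0.2],[[0,0.005,-0.003],[0,0,0],0.2]]' 40
python3 -m jog '[[[0,0,0],[0,0,0],0.2],[[0,0,0],[0,0,0],0.2],[[0,0,0],[0,0,0],0.2],[[0,0,0],[0,0,0],0.2],[[0,0,0],[0,0,0],0.2]]' 40
python3 -c "
from h import *
s=st()"
```

```text
time: 12.88
tool_pos: [548.1, 116.4, 23.3]
tcp_rot: [-78.1, 89.9, 4.6]
ft_force: [0.2, -0.0, 0.0]
finger_gap: 59.3
time: 13.3
tool_pos: [548.1, 116.4, 23.2]
tcp_rot: [-72.2, 89.9, 10.5]
ft_force: [0.7, 0.7, 5.9]
finger_gap: 59.2
t13.30 tcp [548.1 116.4  23.2] jaw yaw 82.8 down [ 0.002  0.    -1.   ] F [0.7 0.7 5.9] gap 59.2 q [  7.  14. 102.   0.  64. -76.]
```

```bash
python3 -m jog '[[[0,0,0.02],[0,0,0],-1],[[0,0,0.05],[0,0,0],-1],[[0,0,0.08],[0,0,0],-1],[[0,0,0.11],[0,0,0],-1],[[0,0,0.13],[0,0,0],-1]]' 50
python3 -m jog '[[[0.004,-0.02,0],[0,0,-0.1],-1],[[0.008,-0.04,0],[0,0,-0.2],-1],[[0.012,-0.06,0],[0,0,-0.3],-1],[[0.016,-0.08,0],[0,0,-0.4],-1],[[0.02,-0.1,0],[0,0,-0.5],-1]]'
python3 -m jog '[[[0.004,-0.02,0],[0,0,-0.1],-1],[[0.008,-0.04,0],[0,0,-0.2],-1],[[0.012,-0.06,0],[0,0,-0.3],-1],[[0.016,-0.08,0],[0,0,-0.4],-1],[[0.02,-0.1,0],[0,0,-0.5],-1]]'
python3 -m jog '[[[0.001,-0.02,0],[0,0,-0.1],-1],[[0.002,-0.04,0],[0,0,-0.2],-1],[[0.003,-0.06,0],[0,0,-0.3],-1],[[0.004,-0.08,0],[0,0,-0.377],-1],[[0.004,-0.094,0],[0,0,-0.377],-1]]'
python3 -c "
from h import *
s=st();print(cw(0,-22,30)-s['tool_pos'],cw(0,-22,30));im=snap('side','s14',(190,150,370,290),4.4)"
```

```text
time: 13.72
tool_pos: [548.3, 116.2, 155.4]
tcp_rot: [-78.2, 89.8, 4.6]
ft_force: [0.5, 0.4, -0.2]
finger_gap: 58.6
time: 14.13
tool_pos: [567.2, 15.3, 152.1]
tcp_rot: [140.6, 90.0, -165.6]
ft_force: [0.0, -0.8, -0.6]
finger_gap: 59.0
time: 14.55
tool_pos: [587.2, -84.8, 151.9]
tcp_rot: [149.7, 90.0, 174.9]
ft_force: [0.2, 0.3, -1.1]
finger_gap: 59.1
time: 14.97
tool_pos: [591.1, -179.5, 151.9]
tcp_rot: [-156.6, 90.0, -153.0]
ft_force: [0.2, -0.1, -0.0]
finger_gap: 58.9
t14.97 tcp [ 591.1 -179.5  151.9] jaw yaw 3.6 down [-0.001 -0.    -1.   ] F [ 0.2 -0.1 -0. ] gap 58.9 q [-22.  13.  88.  -0.  79. -25.]
[   0.82663821    1.79016315 -121.88991901] [ 591.91548999 -177.74773998   30.        ]
```

View pics/s14.png

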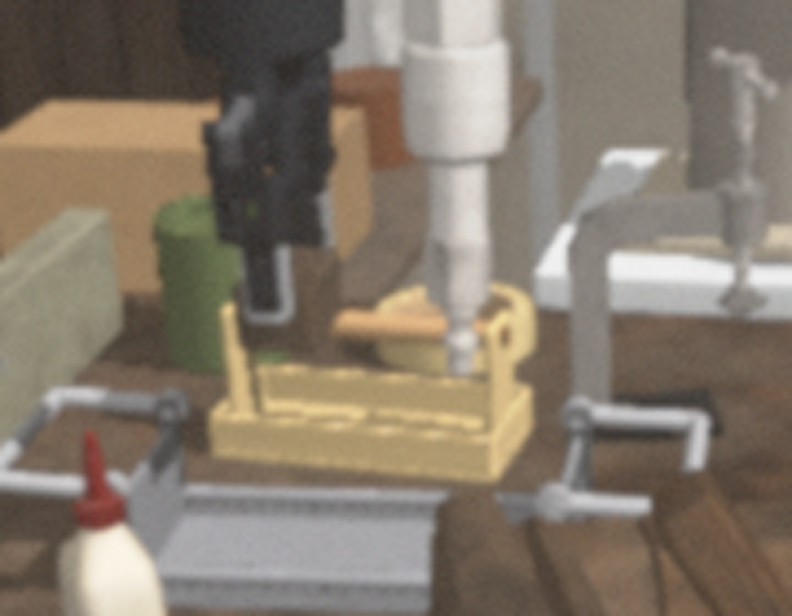

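```bash
python3 -m jog '[[[0.001,0.002,-0.03],[0,0,0.005],-1],[[0.001,0.002,-0.06],[0,0,0.005],-1],[[0.001,0.002,-0.085],[0,0,0.005],-1],[[0.001,0.002,-0.105],[0,0,0.005],-1],[[0.001,0.002,-0.112],[0,0,0.005],-1]]'
python3 -m jog '[[[0,0,-0.003],[0,0,0],-1],[[0,0,-0.006],[0,0,0],-1],[[0,0,-0.008],[0,0,0],-1],[[0,0,-0.009],[0,0,0],-1],[[0,0,-0.009],[0,0,0],-1]]'
python3 -c "
from h import *
s=st();print(cw(0,-22,30)-s['tool_pos'],cw(0,-22,30));im=snap('side','s15',(190,150,370,290),4.4)"
```

```text
time: 15.43
tool_pos: [589.6, -174.4, 35.8]
tcp_rot: [153.4, 89.6, 157.7]
ft_force: [-1.0, 0.6, -1.6]
finger_gap: 59.0
time: 15.85
tool_pos: [593.2, -176.1, 32.4]
tcp_rot: [-25.6, 89.9, -21.5]
ft_force: [0.2, -0.3, -0.8]
finger_gap: 59.0
t15.85 tcp [ 593.2 -176.1   32.4] jaw yaw 4.1 down [ 0.002 -0.001 -1.   ] F [ 0.2 -0.3 -0.8] gap 59.0 q [-21.  21.  92.  -0.  67. -25.]
[-1.30930904 -1.60187589 -2.43302372] [ 591.91548999 -177.74773998   30.        ]
```

View pics/s15.png

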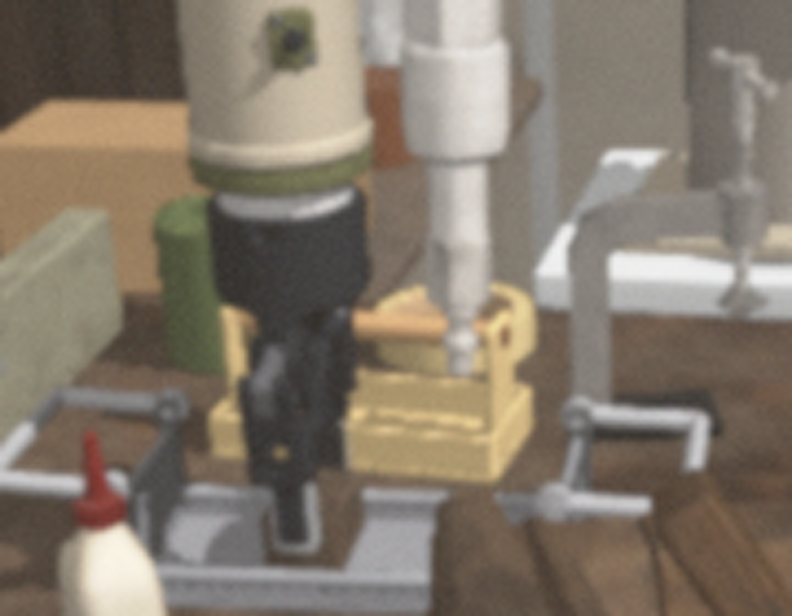

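```bash
python3 -m jog '[[[0,-0.001,-0.001],[0,0,0],-1],[[0,-0.001,-0.002],[0,0,0],-1],[[0,-0.001,-0.002],[0,0,0],-1],[[0,-0.001,-0.0025],[0,0,0],-1],[[0,-0.001,-0.0025],[0,0,0],-1]]'
```

```text
time: 16.32
tool_pos: [592.5, -176.9, 29.3]
tcp_rot: [-46.7, 90.0, -42.6]
ft_force: [-2.4, 1.5, 5.0]
finger_gap: 58.7
```

```bash
python3 -m jog '[[[0,0,0],[0,0,0],0.6],[[0,0,0],[0,0,0],0.6],[[0,0,0],[0,0,0],0.6],[[0,0,0],[0,0,0],0.6],[[0,0,0.02],[0,0,0],0.6]]'
python3 -m jog '[[[0,0,0.03],[0,0,0],0.6],[[0,0,0.07],[0,0,0],0.6],[[0,0,0.11],[0,0,0],0.6],[[0,0,0.15],[0,0,0],0.6],[[0,0,0.19],[0,0,0],0.6]]'
python3 -c "
from h import *
s=st();im=snap('side','s16',(190,150,370,290),4.4)"
```

```text
time: 16.73
tool_pos: [589.2, -175.6, 44.3]
tcp_rot: [154.4, 89.6, 158.6]
ft_force: [0.2, -0.1, -0.9]
finger_gap: 68.3
time: 17.15
tool_pos: [592.0, -176.7, 240.5]
tcp_rot: [146.9, 90.0, 151.0]
ft_force: [1.4, -0.7, 1.2]
finger_gap: 68.3
t17.15 tcp [ 592.  -176.7  240.5] jaw yaw 4.1 down [-0.  0. -1.] F [ 1.4 -0.7  1.2] gap 68.3 q [-21.  10.  82.   0.  88. -26.]
```

View pics/s16.png

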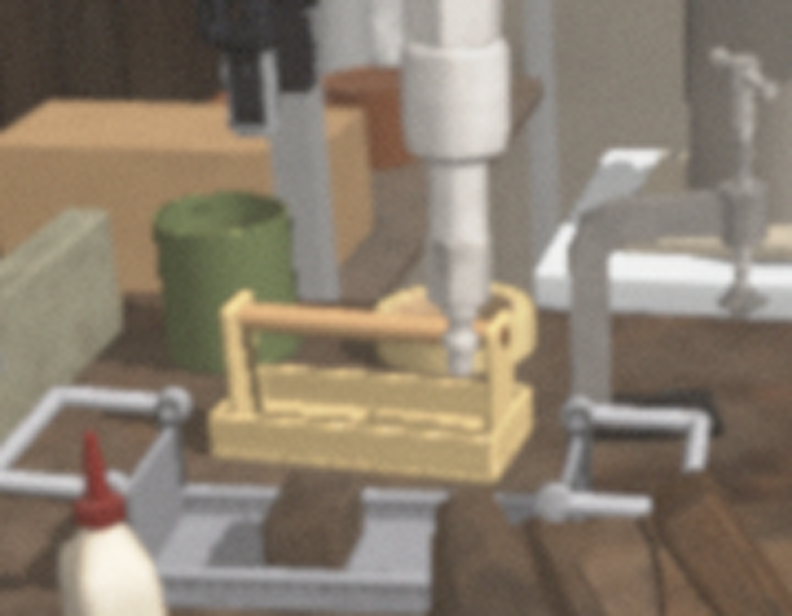

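```bash
python3 -c "
from h import *
im=snap('top','t17',(150,170,450,370),2.6)"
```

```text
(no output)
```

View pics/t17.png

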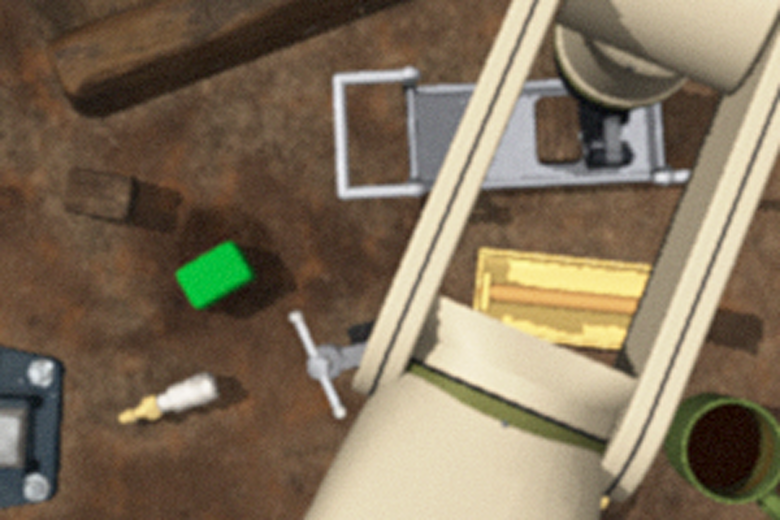

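```bash
python3 -c "
from h import *
p=onz('top',150+560/2.6,170+129/2.6,41); print(p,wc(p))
print(onz('top',150+99/2.6,170+195/2.6,35))"
python3 -m jog '[[[-0.007,0.04,-0.005],[0,0,0.1],0.6],[[-0.014,0.08,-0.01],[0,0,0.2],0.6],[[-0.021,0.12,-0.02],[0,0,0.3],0.6],[[-0.028,0.16,-0.03],[0,0,0.4],0.6],[[-0.035,0.2,-0.03],[0,0,0.5],1]]' 40
python3 -m jog '[[[-0.007,0.04,0],[0,0,0.1],1],[[-0.014,0.08,0],[0,0,0.2],1],[[-0.021,0.12,0],[0,0,0.3],1],[[-0.028,0.16,0],[0,0,0.4],1],[[-0.035,0.2,0],[0,0,0.5],1]]'
python3 -m jog '[[[0,0,0],[0,0,0.1],1],[[0,0.003,-0.03],[0,0,0.2],1],[[0,0.003,-0.06],[0,0,0.3],1],[[0,0.003,-0.1],[0,0,0.388],1],[[0,0.003,-0.12],[0,0,0.388],1]]'
python3 -c "
from h import *
s=st()"
```

```text
[ 591.21417396 -178.71757995   41.        ] [ -0.76645839 -22.91922537  41.        ]
[522.06100558 227.673421    35.        ]
time: 17.67
tool_pos: [555.6, 24.7, 206.1]
tcp_rot: [142.9, 89.8, 175.9]
ft_force: [1.0, -0.6, -0.7]
finger_gap: 78.5
time: 18.08
tool_pos: [521.6, 225.0, 208.6]
tcp_rot: [-50.7, 90.0, 11.0]
ft_force: [1.3, -0.2, 0.8]
finger_gap: 85.1
time: 18.5
tool_pos: [519.9, 225.7, 84.0]
tcp_rot: [114.2, 89.7, -161.7]
ft_force: [-1.7, 0.2, -0.6]
finger_gap: 85.0
t18.50 tcp [519.9 225.7  84. ] jaw yaw 84.0 down [-0.004 -0.001 -1.   ] F [-1.7  0.2 -0.6] gap 85.0 q [ 18.  10.  99.   0.  71. -66.]
```

```bash
python3 -m jog '[[[0.001,0.001,-0.02],[0,0,0],1],[[0.001,0.001,-0.04],[0,0,0],1],[[0.001,0.001,-0.06],[0,0,0],1],[[0.001,0.001,-0.066],[0,0,0],1],[[0.001,0.001,-0.066],[0,0,0],1]]' 40
python3 -m jog '[[[0,0,0],[0,0,0],1],[[0,0,0],[0,0,0],1],[[0,0,0],[0,0,0],1],[[0,0,0],[0,0,0],1]]' 40
```

```text
time: 18.92
tool_pos: [521.4, 226.5, 20.3]
tcp_rot: [114.7, 89.7, -161.7]
ft_force: [-0.5, 0.8, -0.2]
finger_gap: 85.3
time: 19.25
tool_pos: [524.5, 227.5, 24.2]
tcp_rot: [-65.1, 89.9, 18.5]
ft_force: [0.3, 0.7, -0.2]
finger_gap: 85.2
```

```bash
python3 -m jog '[[[-0.001,0,-0.002],[0,0,0],1],[[-0.001,0,-0.003],[0,0,0],0.4],[[-0.001,0,-0.003],[0,0,0],0],[[-0.001,0,-0.003],[0,0,0],-1],[[-0.001,0,-0.003],[0,0,0],-1]]' 50
python3 -m jog '[[[0,0,0],[0,0,0],-1],[[0,0,0],[0,0,0],-1],[[0,0,0],[0,0,0],-1]]' 50
```

```text
time: 19.67
tool_pos: [522.6, 227.2, 20.0]
tcp_rot: [-68.4, 90.0, 15.3]
ft_force: [-0.7, 0.3, 0.6]
finger_gap: 59.1
time: 19.92
tool_pos: [522.6, 227.2, 19.9]
tcp_rot: [-65.3, 90.0, 18.4]
ft_force: [-0.6, 0.0, 3.8]
finger_gap: 59.0
```

```bash
python3 -m jog '[[[0,0,0.03],[0,0,0],-1],[[0,0,0.06],[0,0,0],-1],[[0,0,0.1],[0,0,0],-1],[[0,0,0.13],[0,0,0],-1],[[0.005,-0.02,0.14],[0,0,0],-1]]' 50
python3 -m jog '[[[0.006,-0.025,0],[0,0,-0.1],-1],[[0.012,-0.05,0],[0,0,-0.2],-1],[[0.018,-0.075,0],[0,0,-0.3],-1],[[0.024,-0.1,0],[0,0,-0.4],-1],[[0.03,-0.125,0],[0,0,-0.5],-1]]'
python3 -m jog '[[[0.006,-0.025,0],[0,0,-0.1],-1],[[0.012,-0.05,0],[0,0,-0.2],-1],[[0.018,-0.075,0],[0,0,-0.3],-1],[[0.024,-0.1,0],[0,0,-0.4],-1],[[0.03,-0.125,0],[0,0,-0.5],-1]]'
python3 -m jog '[[[0.001,-0.02,0],[0,0,-0.1],-1],[[0.001,-0.04,0],[0,0,-0.2],-1],[[0.002,-0.06,0],[0,0,-0.3],-1],[[0.002,-0.08,0],[0,0,-0.39],-1],[[0.002,-0.09,0],[0,0,-0.39],-1]]'
python3 -c "
from h import *
s=st();print(cw(0,22,27.5)-s['tool_pos']);im=snap('side','s18',(190,150,370,290),4.4)"
```

```text
time: 20.33
tool_pos: [529.3, 210.2, 165.7]
tcp_rot: [-56.5, 89.5, 27.3]
ft_force: [0.8, 1.3, 0.1]
finger_gap: 59.2
time: 20.75
tool_pos: [557.1, 80.9, 159.3]
tcp_rot: [129.4, 90.0, -175.9]
ft_force: [0.3, 0.4, -0.2]
finger_gap: 59.2
time: 21.17
tool_pos: [587.1, -44.1, 159.2]
tcp_rot: [144.1, 89.9, 170.2]
ft_force: [-0.6, -0.4, -0.1]
finger_gap: 59.1
time: 21.58
tool_pos: [588.9, -135.0, 159.1]
tcp_rot: [-162.0, 89.9, -158.3]
ft_force: [0.2, 0.3, -0.9]
finger_gap: 59.2
t21.58 tcp [ 588.9 -135.   159.1] jaw yaw 3.7 down [-0.001 -0.    -1.   ] F [ 0.2  0.3 -0.9] gap 59.2 q [-18.  11.  90.  -0.  79. -21.]
[ 6.16561253e-03  1.11625645e+00 -1.31607337e+02]
```

View pics/s18.png

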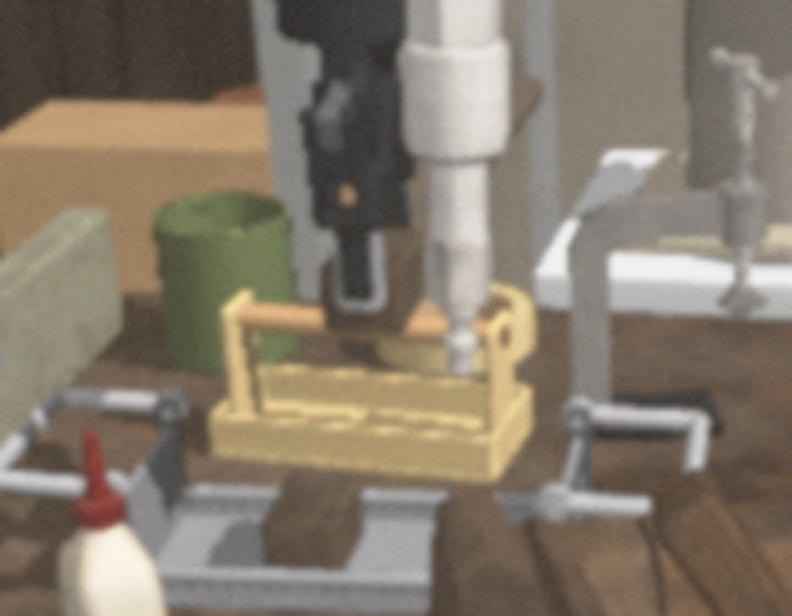

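```bash
python3 -m jog '[[[0,0.003,-0.03],[0,0,0.004],-1],[[0,0.003,-0.06],[0,0,0.004],-1],[[0,0.003,-0.09],[0,0,0.004],-1],[[0,0.003,-0.11],[0,0,0.004],-1],[[0,0.003,-0.12],[0,0,0.004],-1]]'
python3 -m jog '[[[0,0,-0.004],[0,0,0],-1],[[0,0,-0.008],[0,0,0],-1],[[0,0,-0.01],[0,0,0],-1],[[0,0,-0.011],[0,0,0],-1],[[0,0,-0.011],[0,0,0],-1]]'
python3 -c "
from h import *
s=st();print(cw(0,22,27.5)-s['tool_pos']);im=snap('side','s19',(190,150,370,290),4.4)"
```

```text
time: 22.05
tool_pos: [586.7, -128.0, 35.6]
tcp_rot: [155.2, 89.7, 159.6]
ft_force: [-0.5, 1.5, -1.0]
finger_gap: 59.1
time: 22.47
tool_pos: [590.3, -130.1, 30.0]
tcp_rot: [-20.3, 89.9, -16.0]
ft_force: [0.3, -0.5, 0.3]
finger_gap: 58.9
t22.47 tcp [ 590.3 -130.1   30. ] jaw yaw 4.3 down [ 0.002 -0.001 -1.   ] F [ 0.3 -0.5  0.3] gap 58.9 q [-17.  19.  95.   0.  66. -22.]
[-1.45038174 -3.76744892 -2.50388104]
```

View pics/s19.png

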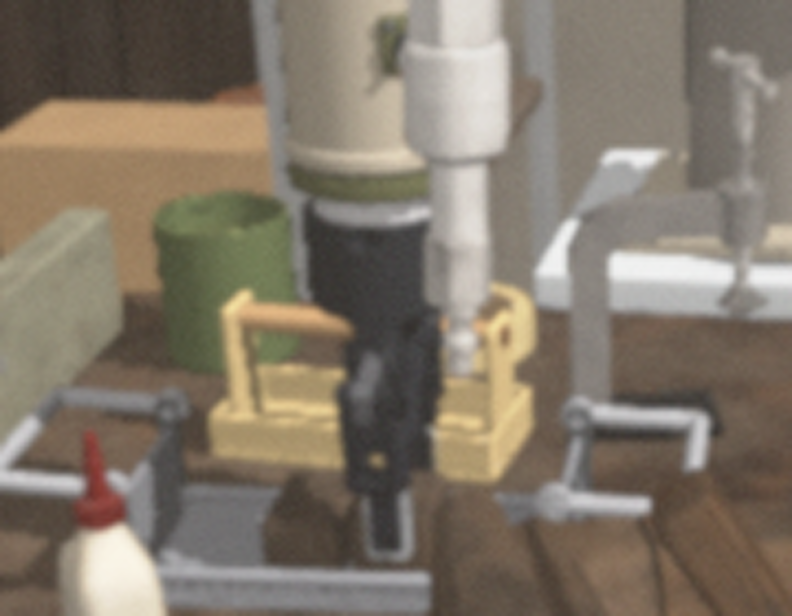

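```bash
python3 -m jog '[[[-0.001,-0.001,0],[0,0,0],-1],[[-0.001,-0.003,0],[0,0,0],-1],[[-0.001,-0.003,-0.001],[0,0,0],-1],[[-0.001,-0.003,-0.002],[0,0,0],-1],[[-0.001,-0.003,-0.002],[0,0,0],-1]]'
python3 -m jog '[[[0,0,-0.001],[0,0,0],-1],[[0,0,-0.001],[0,0,0],0.6],[[0,0,-0.001],[0,0,0],0.6],[[0,0,-0.001],[0,0,0],0.6],[[0,0,-0.001],[0,0,0],0.6]]'
python3 -m jog '[[[0,0,0.03],[0,0,0],0.6],[[0,0,0.07],[0,0,0],0.6],[[0,0,0.11],[0,0,0],0.6],[[0,0,0.15],[0,0,0],0.6],[[0,0,0.19],[0,0,0],0.6]]'
python3 -m jog '[[[0,0.03,0],[0,0,0.1],0.6],[[0,0.06,0],[0,0,0.2],0.4],[[0,0.09,0],[0,0,0.3],0],[[0,0.12,0],[0,0,0.4],-0.4],[[0,0.15,0],[0,0,0.5],-0.3]]'
python3 -c "
from h import *
s=st();im=snap('side','s20',(190,150,370,290),4.4);im=snap('top','t20',(270,170,450,305),4.4)"
```

```text
time: 22.93
tool_pos: [588.2, -132.9, 26.5]
tcp_rot: [150.5, 90.0, 154.8]
ft_force: [-0.1, 0.1, -0.9]
finger_gap: 59.0
time: 23.35
tool_pos: [588.4, -132.8, 25.7]
tcp_rot: [142.2, 90.0, 146.4]
ft_force: [-0.1, -0.3, -0.0]
finger_gap: 68.2
time: 23.77
tool_pos: [588.0, -132.7, 217.6]
tcp_rot: [153.3, 90.0, 157.5]
ft_force: [0.8, 0.1, -0.6]
finger_gap: 68.6
time: 24.18
tool_pos: [588.2, 18.4, 215.9]
tcp_rot: [-38.0, 90.0, -4.8]
ft_force: [0.2, 0.3, 0.5]
finger_gap: 29.9
t24.18 tcp [588.2  18.4 215.9] jaw yaw 33.1 down [ 0. -0. -1.] F [0.2 0.3 0.5] gap 29.9 q [ -3.   6.  89.  -0.  85. -36.]
```

View pics/s20.png

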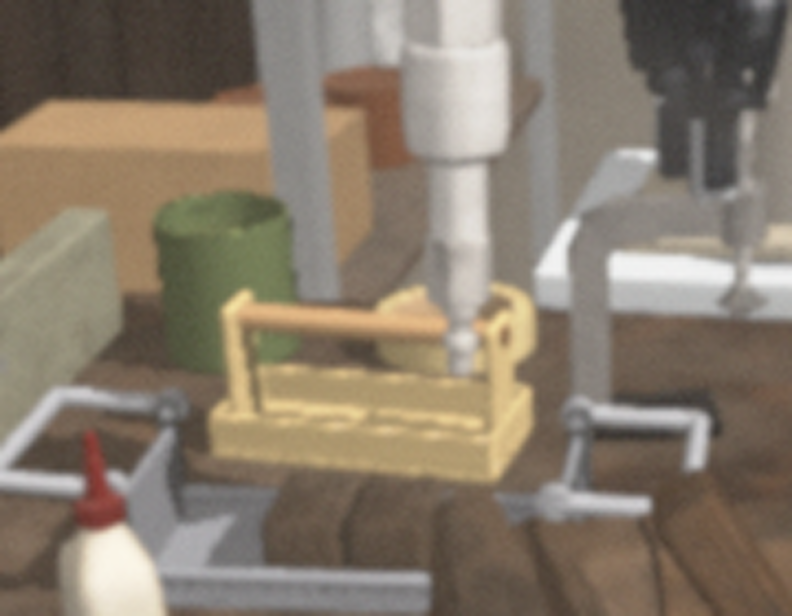

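View pics/t20.png

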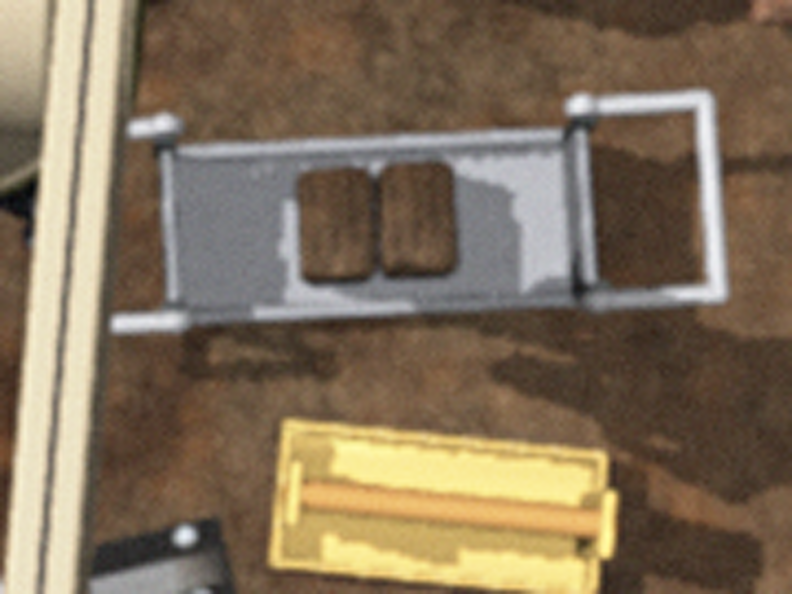

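```bash
python3 -m jog '[[[-0.002,0,0],[0,0,0.11],-0.3],[[-0.004,0,0],[0,0,0.22],-0.3],[[-0.006,0,0],[0,0,0.33],-0.3],[[-0.008,-0.001,0],[0,0,0.44],-0.3],[[-0.008,-0.001,0],[0,0,0.55],-0.3]]' 30
python3 -m jog '[[[0,0,0],[0,0,0.11],-0.3],[[0,0,-0.03],[0,0,0.22],-0.3],[[0,0,-0.07],[0,0,0.33],-0.3],[[0,0,-0.1],[0,0,0.44],-0.3],[[0,0,-0.11],[0,0,0.515],-0.3]]' 30
python3 -c "
from h import *
s=st();im=snap('side','s21',(230,150,410,290),4.4)"
```

```text
time: 24.7
tool_pos: [580.1, 15.5, 215.7]
tcp_rot: [168.2, 90.0, -127.2]
ft_force: [0.3, -0.4, 1.5]
finger_gap: 29.9
time: 25.12
tool_pos: [576.8, 15.7, 99.7]
tcp_rot: [84.0, 89.5, 178.2]
ft_force: [-0.7, 0.6, -0.2]
finger_gap: 29.6
t25.12 tcp [576.8  15.7  99.7] jaw yaw 94.2 down [-0.008  0.    -1.   ] F [-0.7  0.6 -0.2] gap 29.6 q [ -4.  11.  97.  -0.  73. -98.]
```

View pics/s21.png

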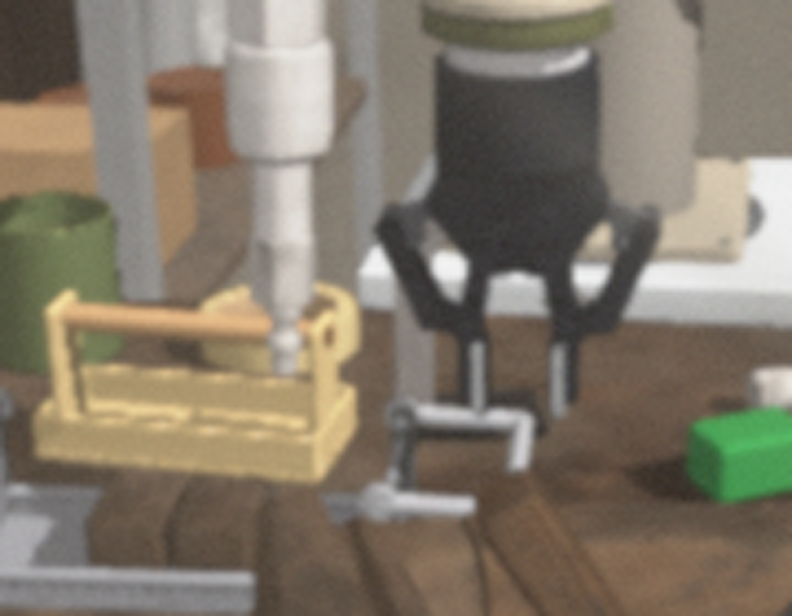

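```bash
python3 -m jog '[[[0,0,-0.02],[0,0,0],-0.3],[[0,0,-0.04],[0,0,0],-0.3],[[0,0,-0.048],[0,0,0],-0.3],[[0,0,-0.048],[0,0,0],-0.6],[[0,0,-0.048],[0,0,0],-1]]' 30
python3 -m jog '[[[0,0,0],[0,0,0],-1],[[0,0,0],[0,0,0],-1],[[0,0,0],[0,0,0],-1],[[0,0,0],[0,0,0],-1],[[0,0,0],[0,0,0],-1]]' 30
python3 -c "
from h import *
s=st();p=wc(s['tool_pos']+[0,0,11]); print(p[1]-107.5,p[2]-66);
th0=np.arctan2(p[2]-66,107.5-p[1]);print(th0)
for th in np.arange(th0,-0.01,-0.2): 
  a=cw(0,107.5-62*np.cos(th),66+62*np.sin(th))-cw(0,107.5-62*np.cos(th0),66+62*np.sin(th0)); print(round(th,2),(a/1000).round(4))
"
```

```text
time: 25.58
tool_pos: [580.1, 14.9, 58.2]
tcp_rot: [143.8, 89.9, -122.4]
ft_force: [-7.8, -2.3, -1.6]
finger_gap: 8.8
time: 26.0
tool_pos: [580.0, 15.0, 58.8]
tcp_rot: [142.8, 89.9, -123.3]
ft_force: [-3.4, -4.7, -3.2]
finger_gap: 8.3
t26.00 tcp [580.   15.   58.8] jaw yaw 93.8 down [-0.001 -0.002 -1.   ] F [-3.4 -4.7 -3.2] gap 8.3 q [ -4.  14.  98.  -0.  68. -97.]
63.60002124587945 3.7501238717474052
3.082696654363782
3.08 [0. 0. 0.]
2.88 [ 0.0001 -0.002   0.0122]
2.68 [ 0.0004 -0.0063  0.0238]
2.48 [ 0.0009 -0.0128  0.0343]
2.28 [ 0.0015 -0.0213  0.0433]
2.08 [ 0.0022 -0.0314  0.0504]
1.88 [ 0.003  -0.0428  0.0554]
1.68 [ 0.0038 -0.0548  0.058 ]
1.48 [ 0.0046 -0.0672  0.0581]
1.28 [ 0.0055 -0.0793  0.0558]
1.08 [ 0.0063 -0.0908  0.0511]
0.88 [ 0.007  -0.101   0.0442]
0.68 [ 0.0076 -0.1097  0.0355]
0.48 [ 0.008  -0.1165  0.0251]
0.28 [ 0.0084 -0.1211  0.0136]
0.08 [ 0.0085 -0.1234  0.0015]
```

```bash
python3 -m jog '[[[0,-0.002,0.012],[0,0,0],-1],[[0.0005,-0.0063,0.0238],[0,0,0],-1],[[0.001,-0.0128,0.0343],[0,0,0],-1],[[0.0015,-0.0213,0.0433],[0,0,0],-1],[[0.002,-0.0314,0.0504],[0,0,0],-1]]' 30
python3 -m jog '[[[0.001,-0.0114,0.005],[0,0,0],-1],[[0.0015,-0.0234,0.0076],[0,0,0],-1],[[0.0025,-0.0358,0.0077],[0,0,0],-1],[[0.003,-0.048,0.0054],[0,0,0],-1],[[0.004,-0.0594,0.0007],[0,0,0],-1]]' 30
python3 -m jog '[[[0.001,-0.0102,-0.0069],[0,0,0],-1],[[0.001,-0.0189,-0.0156],[0,0,0],-1],[[0.002,-0.0257,-0.026],[0,0,0],-1],[[0.002,-0.0303,-0.0375],[0,0,0],-1],[[0.0025,-0.0325,-0.0485],[0,0,0],-1]]' 30
python3 -c "
from h import *
s=st();im=snap('side','s22',(190,150,370,290),4.4)"
```

```text
time: 26.42
tool_pos: [582.8, -10.1, 113.1]
tcp_rot: [-13.3, 89.5, 80.8]
ft_force: [-11.1, 23.4, 24.1]
finger_gap: 8.8
time: 26.83
tool_pos: [588.5, -75.5, 113.9]
tcp_rot: [-102.7, 89.7, -8.8]
ft_force: [-1.1, 3.0, 3.7]
finger_gap: 8.5
time: 27.25
tool_pos: [590.6, -108.5, 61.1]
tcp_rot: [-112.9, 89.8, -19.0]
ft_force: [5.2, -0.5, 3.3]
finger_gap: 8.7
t27.25 tcp [ 590.6 -108.5   61.1] jaw yaw 93.9 down [ 0.004 -0.001 -1.   ] F [ 5.2 -0.5  3.3] gap 8.7 q [ -15.   16.   95.   -0.   69. -109.]
```

View pics/s22.png

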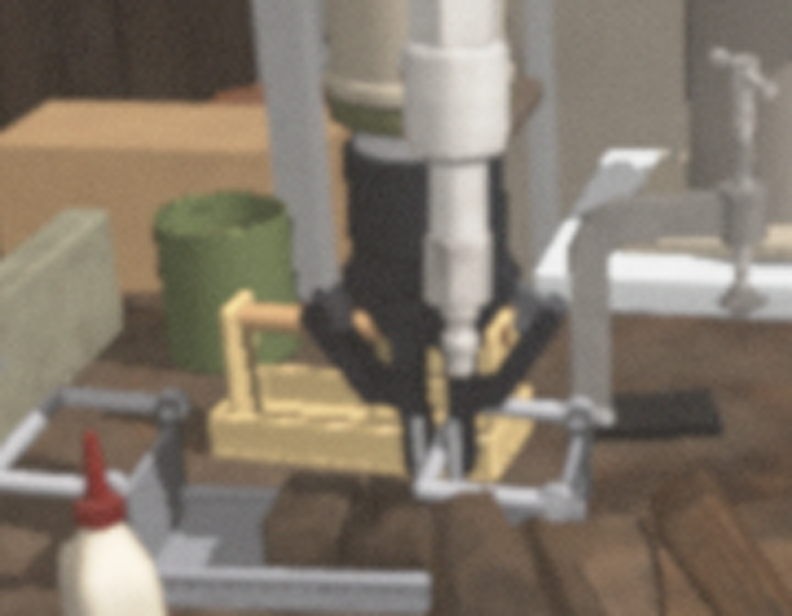

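```bash
python3 -m jog '[[[0,0,-0.003],[0,0,0],-1],[[0,0,-0.006],[0,0,0],-1],[[0,0,-0.007],[0,0,0],-1],[[0,0,-0.007],[0,0,0],-0.4],[[0,0,-0.007],[0,0,0],-0.3]]' 30
python3 -m jog '[[[0,0,0],[0,0,0],-0.3],[[0,0,0.01],[0,0,0],-0.3],[[0,0,0.04],[0,0,0],-0.3],[[0,0,0.05],[0,0,0],-1],[[0,0,0.05],[0,0,0],-1]]' 30
python3 -m jog '[[[0,0,0],[0,0,0],-1],[[0,0,-0.005],[0,0,0],-1],[[0,0,-0.015],[0,0,0],-1],[[0,0,-0.02],[0,0,0],-1],[[0,0,-0.022],[0,0,0],-1]]' 30
python3 -c "
from h import *
s=st()"
```

```text
time: 27.72
tool_pos: [588.2, -106.9, 52.4]
tcp_rot: [76.1, 89.9, 170.0]
ft_force: [-0.4, 0.4, -0.3]
finger_gap: 29.3
time: 28.13
tool_pos: [591.6, -107.8, 107.5]
tcp_rot: [-109.1, 89.6, -15.2]
ft_force: [0.3, -0.3, 0.2]
finger_gap: 6.5
time: 28.55
tool_pos: [587.3, -106.8, 78.7]
tcp_rot: [72.0, 89.8, 166.0]
ft_force: [-7.6, 2.2, 9.3]
finger_gap: -0.2
t28.55 tcp [ 587.3 -106.8   78.7] jaw yaw 93.9 down [-0.004  0.001 -1.   ] F [-7.6  2.2  9.3] gap -0.2 q [ -15.   15.   94.   -0.   71. -109.]
```

```bash
python3 -m jog '[[[0,-0.01,0.04],[0,0,0],-1],[[0,-0.03,0.08],[0,0,0],-1],[[0,-0.06,0.11],[0,0,0],-1],[[0.002,-0.1,0.13],[0,0,0],-0.3],[[0.004,-0.14,0.13],[0,0,0],-0.3]]' 30
python3 -m jog '[[[0.002,-0.03,0],[0,0,0],-0.3],[[0.004,-0.06,0],[0,0,0],-0.3],[[0.006,-0.075,-0.03],[0,0,0],-0.3],[[0.008,-0.075,-0.07],[0,0,0],-0.3],[[0.01,-0.075,-0.09],[0,0,0],-0.3]]' 30
python3 -c "
from h import *
s=st();im=snap('side','s23',(150,150,330,290),4.4)"
```

```text
time: 28.97
tool_pos: [594.8, -244.0, 216.3]
tcp_rot: [-117.7, 89.6, -23.7]
ft_force: [0.8, -0.6, 0.5]
finger_gap: 23.3
time: 29.38
tool_pos: [600.2, -318.3, 115.0]
tcp_rot: [54.8, 89.7, 148.6]
ft_force: [-0.5, 1.1, -1.5]
finger_gap: 29.7
t29.38 tcp [ 600.2 -318.3  115. ] jaw yaw 93.8 down [-0.005  0.003 -1.   ] F [-0.5  1.1 -1.5] gap 29.7 q [ -32.   25.   78.   -0.   78. -126.]
```

View pics/s23.png

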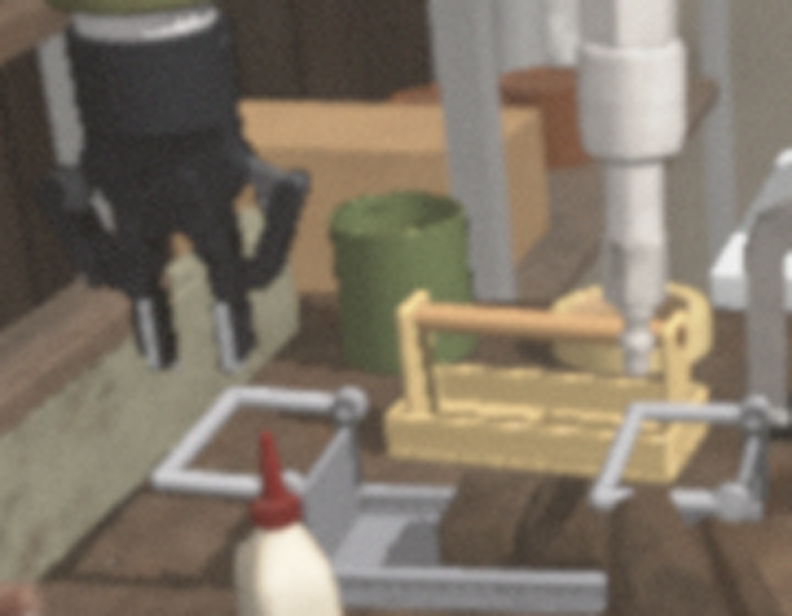

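```bash
python3 -m jog '[[[0,-0.003,-0.02],[0,0,0],-0.3],[[0,-0.003,-0.04],[0,0,0],-0.3],[[0,-0.003,-0.056],[0,0,0],-0.3],[[0,-0.003,-0.056],[0,0,0],-0.6],[[0,-0.003,-0.056],[0,0,0],-1]]' 30
python3 -m jog '[[[0,0,0],[0,0,0],-1],[[0,0,0],[0,0,0],-1],[[0,0,0],[0,0,0],-1],[[0,0,0],[0,0,0],-1],[[0,0,0],[0,0,0],-1]]' 30
python3 -c "
from h import *
s=st();p=wc(s['tool_pos']+[0,0,11]); print(p[1]+107.5,p[2]-66);
th0=np.arctan2(p[2]-66,p[1]*-1-107.5); th0=np.pi-th0;print(th0)
for th in np.arange(th0,-0.01,-0.2): 
  a=cw(0,-107.5+62*np.cos(th),66+62*np.sin(th))-cw(0,-107.5+62*np.cos(th0),66+62*np.sin(th0)); print(round(th,2),(a/1000).round(4))
"
```

```text
time: 29.85
tool_pos: [600.8, -323.1, 64.4]
tcp_rot: [125.3, 89.7, -140.8]
ft_force: [-13.3, 5.9, 0.2]
finger_gap: 8.3
time: 30.27
tool_pos: [600.7, -322.7, 65.7]
tcp_rot: [116.3, 89.8, -149.9]
ft_force: [-9.2, -7.1, -1.1]
finger_gap: 8.7
t30.27 tcp [ 600.7 -322.7   65.7] jaw yaw 93.9 down [-0.003 -0.002 -1.   ] F [-9.2 -7.1 -1.1] gap 8.7 q [ -32.   28.   80.   -0.   73. -126.]
-59.751857407989405 10.742253452968981
2.9637117731049525
2.96 [0. 0. 0.]
2.76 [-0.0002  0.0034  0.0119]
2.56 [-0.0006  0.0091  0.0229]
2.36 [-0.0012  0.0168  0.0325]
2.16 [-0.0018  0.0263  0.0404]
1.96 [-0.0026  0.0372  0.0463]
1.76 [-0.0034  0.049   0.0499]
1.56 [-0.0042  0.0613  0.051 ]
1.36 [-0.0051  0.0736  0.0497]
1.16 [-0.0059  0.0854  0.046 ]
0.96 [-0.0066  0.0962  0.04  ]
0.76 [-0.0073  0.1056  0.0319]
0.56 [-0.0078  0.1132  0.0222]
0.36 [-0.0082  0.1187  0.0111]
0.16 [-0.0084  0.1219 -0.0009]
```

```bash
python3 -m jog '[[[0,0.0034,0.012],[0,0,0],-1],[[-0.0005,0.009,0.023],[0,0,0],-1],[[-0.001,0.0168,0.0325],[0,0,0],-1],[[-0.002,0.0263,0.0404],[0,0,0],-1],[[-0.0025,0.0372,0.0463],[0,0,0],-1]]' 30
python3 -m jog '[[[-0.001,0.0118,0.0036],[0,0,0],-1],[[-0.0015,0.0241,0.0047],[0,0,0],-1],[[-0.0025,0.0364,0.0034],[0,0,0],-1],[[-0.003,0.0482,-0.0003],[0,0,0],-1],[[-0.004,0.059,-0.0063],[0,0,0],-1]]' 30
python3 -m jog '[[[-0.0005,0.0094,-0.008],[0,0,0],-1],[[-0.001,0.017,-0.0178],[0,0,0],-1],[[-0.0015,0.0225,-0.0289],[0,0,0],-1],[[-0.002,0.0257,-0.041],[0,0,0],-1],[[-0.002,0.0265,-0.047],[0,0,0],-1]]' 30
python3 -c "
from h import *
s=st();im=snap('side','s24',(150,150,330,290),4.4)"
```

```text
time: 30.68
tool_pos: [599.1, -288.0, 115.7]
tcp_rot: [176.1, 89.6, -90.1]
ft_force: [-10.1, -8.3, 4.4]
finger_gap: 9.2
time: 31.1
tool_pos: [596.4, -225.5, 108.1]
tcp_rot: [-155.5, 89.8, -61.6]
ft_force: [-2.2, -3.9, -0.7]
finger_gap: 8.6
time: 31.52
tool_pos: [595.3, -199.5, 59.1]
tcp_rot: [-142.3, 89.7, -48.4]
ft_force: [-6.2, -3.6, 33.4]
finger_gap: 8.6
t31.52 tcp [ 595.3 -199.5   59.1] jaw yaw 93.9 down [ 0.003 -0.003 -1.   ] F [-6.2 -3.6 33.4] gap 8.6 q [ -23.   20.   90.   -0.   70. -117.]
```

View pics/s24.png

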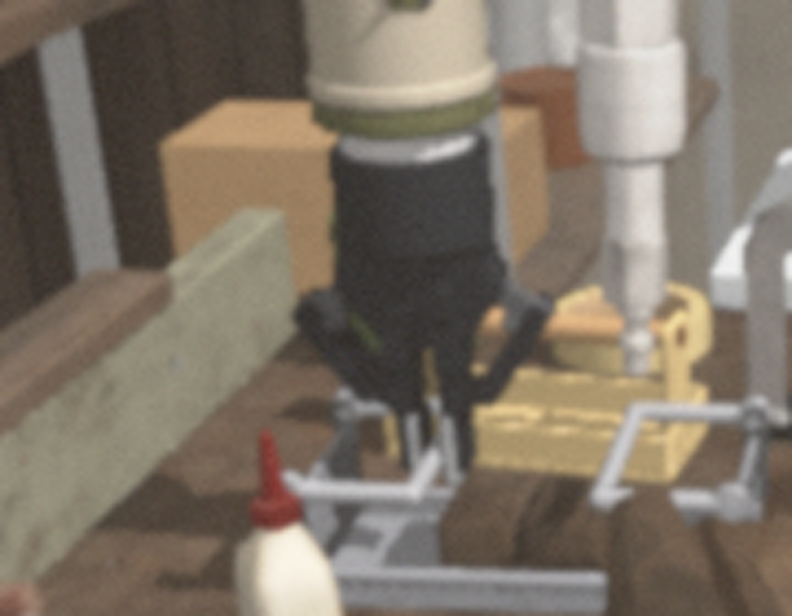

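```bash
python3 -m jog '[[[0,0,0.001],[0,0,0],-0.4],[[0,0,0.001],[0,0,0],-0.3],[[0,0,0.01],[0,0,0],-0.3],[[0,0,0.04],[0,0,0],-0.3],[[0,0,0.05],[0,0,0],-1]]' 30
python3 -m jog '[[[0,0,0],[0,0,0],-1],[[0,0,-0.005],[0,0,0],-1],[[0,0,-0.015],[0,0,0],-1],[[0,0,-0.02],[0,0,0],-1],[[0,0,-0.024],[0,0,0],-1]]' 30
python3 -c "
from h import *
s=st();"
```

```text
time: 31.98
tool_pos: [595.7, -198.5, 111.9]
tcp_rot: [-111.7, 89.8, -17.8]
ft_force: [0.8, -0.5, 0.9]
finger_gap: 19.0
time: 32.4
tool_pos: [592.3, -197.4, 80.6]
tcp_rot: [62.6, 89.7, 156.5]
ft_force: [-0.3, -0.6, -0.1]
finger_gap: -0.0
t32.40 tcp [ 592.3 -197.4   80.6] jaw yaw 93.9 down [-0.004  0.002 -1.   ] F [-0.3 -0.6 -0.1] gap -0.0 q [ -23.   19.   90.    0.   72. -117.]
```

```bash
python3 -m jog '[[[0,-0.003,0],[0,0,0],-1],[[0,-0.003,-0.002],[0,0,0],-1],[[0,-0.003,-0.003],[0,0,0],-1],[[0,-0.003,-0.005],[0,0,0],-1],[[0,-0.003,-0.005],[0,0,0],-1]]' 30
```

```text
time: 32.82
tool_pos: [594.5, -201.4, 79.2]
tcp_rot: [-118.4, 90.0, -24.5]
ft_force: [-0.1, 0.7, 0.1]
finger_gap: 0.7
```

```bash
python3 -m jog '[[[0,0,-0.001],[0,0,0],-1],[[0,0,-0.002],[0,0,0],-1],[[0,0,-0.002],[0,0,0],-1]]' 30
python3 -m jog '[[[0,0,-0.0005],[0,0,0],-1],[[0,0,-0.001],[0,0,0],-1],[[0,0,-0.001],[0,0,0],-1]]' 30
```

```text
time: 33.07
tool_pos: [594.7, -201.4, 78.8]
tcp_rot: [-122.0, 89.9, -28.1]
ft_force: [-3.8, 0.2, 8.7]
finger_gap: 0.0
time: 33.32
tool_pos: [594.8, -201.4, 78.6]
tcp_rot: [-121.3, 89.9, -27.4]
ft_force: [-7.3, 2.6, 14.6]
finger_gap: 0.0
```

```bash
python3 -m jog '[[[0,0,0.04],[0,0,0],-1],[[0,0,0.08],[0,0,-0.1],0],[[0,0,0.12],[0,0,-0.2],0],[[0,0,0.14],[0,0,-0.3],0],[[0,0,0.15],[0,0,-0.4],0]]' 30
python3 -m jog '[[[0,0,0],[0,0,-0.1],0],[[0,0.02,0],[0,0,-0.2],0],[[0,0.05,0],[0,0,-0.3],0],[[0,0.09,0],[0,0,-0.4],0],[[0,0.13,0],[0,0,-0.5],0]]'
python3 -m jog '[[[0,0.04,0],[0,0,-0.1],0],[[0,0.08,0],[0,0,-0.2],0],[[0,0.12,0],[0,0,-0.3],0],[[0,0.15,0],[0,0,-0.4],0],[[0,0.17,0],[0,0,-0.5],0]]'
python3 -c "
from h import *
s=st();im=snap('side','s25',(170,150,350,290),4.4);im=snap('top','t25',(270,170,450,305),4.4)"
```

```text
time: 33.73
tool_pos: [596.2, -202.0, 232.0]
tcp_rot: [-93.9, 89.5, -23.2]
ft_force: [-0.1, -0.0, -0.6]
finger_gap: 42.8
time: 34.15
tool_pos: [593.9, -70.5, 226.1]
tcp_rot: [-46.0, 90.0, -4.0]
ft_force: [1.0, 0.4, -0.5]
finger_gap: 42.7
time: 34.57
tool_pos: [593.7, 102.3, 226.3]
tcp_rot: [56.8, 89.9, 70.4]
ft_force: [0.5, -0.1, -0.7]
finger_gap: 42.5
t34.57 tcp [593.7 102.3 226.3] jaw yaw 13.5 down [ 0.     0.001 -1.   ] F [ 0.5 -0.1 -0.7] gap 42.5 q [ 5.  8. 86.  0. 86. -9.]
```

View pics/s25.png

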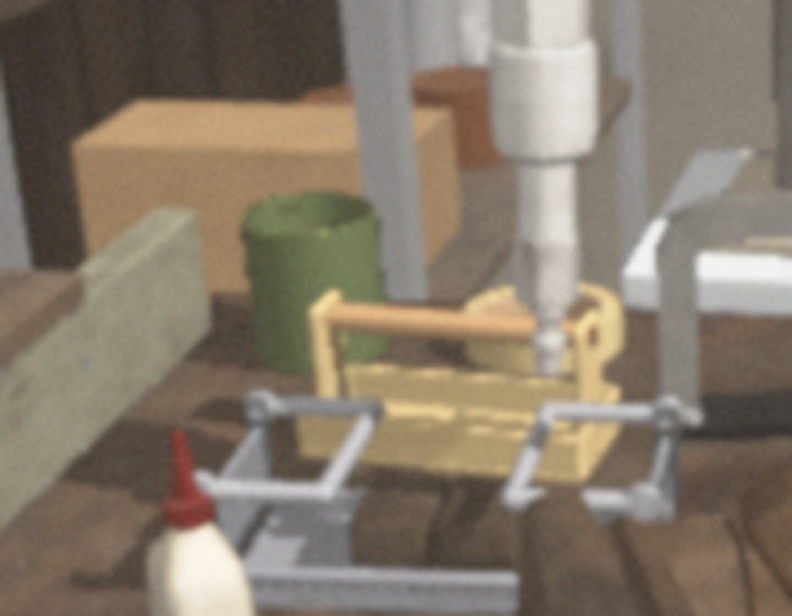

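View pics/t25.png

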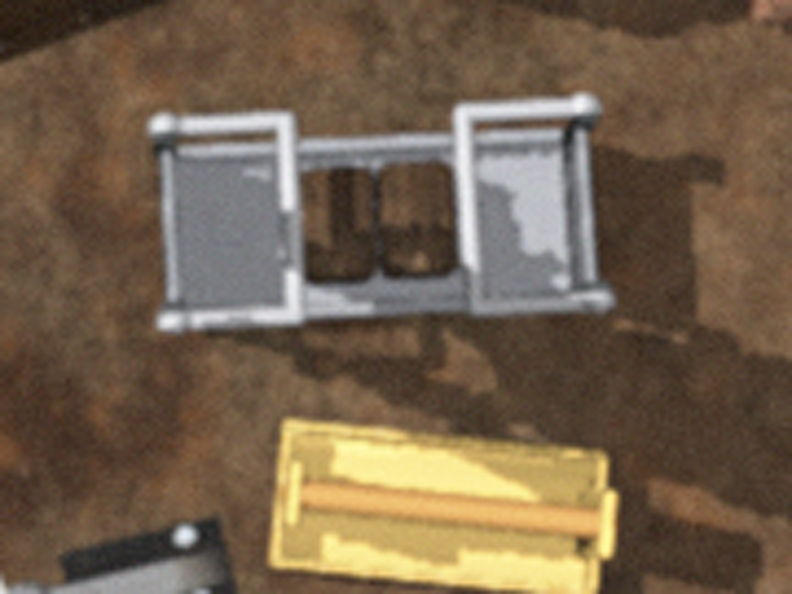

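```bash
python3 -c "
from h import *
a=onz('top',270+303/4.4,170+492/4.4,72);b=onz('top',270+602/4.4,170+522/4.4,72);print(a,b,(a+b)/2,np.linalg.norm(a-b),np.degrees(np.arctan2(-(a-b)[0],(a-b)[1])))"
python3 -m jog '[[[-0.005,-0.04,0],[0,0,-0.05],0],[[-0.01,-0.08,0],[0,0,-0.1],0],[[-0.015,-0.12,0],[0,0,-0.15],0],[[-0.02,-0.16,0],[0,0,-0.2],0],[[-0.04,-0.19,0],[0,0,-0.286],0]]' 30
python3 -m jog '[[[-0.025,-0.03,0],[0,0,0],0],[[-0.05,-0.06,0],[0,0,0],0],[[-0.08,-0.085,0],[0,0,0],0],[[-0.11,-0.1065,0],[0,0,0],0],[[-0.113,-0.1065,0],[0,0,0],0]]'
python3 -c "
from h import *
s=st();im=snap('side','s26',(170,100,350,240),4.4)"
```

```text
[ 446.42676353 -119.16248678   72.        ] [ 435.38645623 -269.91602841   72.        ] [ 440.90660988 -194.53925759   72.        ] 151.157264789459 -4.1885302898488534
time: 35.08
tool_pos: [554.5, -94.9, 226.2]
tcp_rot: [-44.6, 89.9, -47.3]
ft_force: [0.8, -0.6, 0.0]
finger_gap: 42.7
time: 35.5
tool_pos: [437.0, -201.8, 226.0]
tcp_rot: [-131.4, 89.8, -134.2]
ft_force: [-0.1, -0.9, 0.4]
finger_gap: 42.8
t35.50 tcp [ 437.  -201.8  226. ] jaw yaw -2.8 down [-0.002 -0.002 -1.   ] F [-0.1 -0.9  0.4] gap 42.8 q [-31. -11. 105.  -0.  86. -28.]
```

View pics/s26.png

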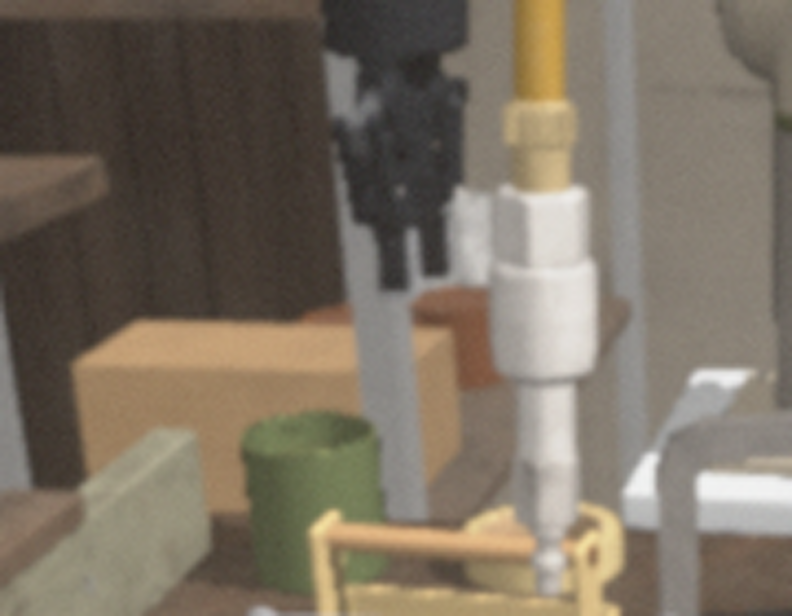

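```bash
python3 -m jog '[[[0,0,0],[0,0,-0.015],0],[[0,0,-0.03],[0,0,-0.015],0],[[0,0,-0.06],[0,0,-0.015],0],[[0,0,-0.09],[0,0,-0.015],0],[[0,0,-0.1],[0,0,-0.015],0]]'
python3 -m jog '[[[0,0,0],[0,0,0],0],[[0,0,0],[0,0,0],0],[[0,0,0],[0,0,0],0],[[0,0,0],[0,0,0],0]]'
python3 -c "
from h import *
s=st();im=snap('side','s27',(170,100,350,240),4.4)"
```

```text
time: 35.97
tool_pos: [439.6, -195.6, 121.5]
tcp_rot: [151.0, 89.7, 147.5]
ft_force: [-0.7, -0.5, -1.0]
finger_gap: 42.4
time: 36.3
tool_pos: [442.8, -198.3, 128.4]
tcp_rot: [-25.7, 89.8, -29.3]
ft_force: [1.0, 0.6, 0.4]
finger_gap: 42.5
t36.30 tcp [ 442.8 -198.3  128.4] jaw yaw -3.5 down [ 0.003 -0.002 -1.   ] F [1.  0.6 0.4] gap 42.5 q [-30.  -6. 111.   0.  75. -27.]
```

View pics/s27.png

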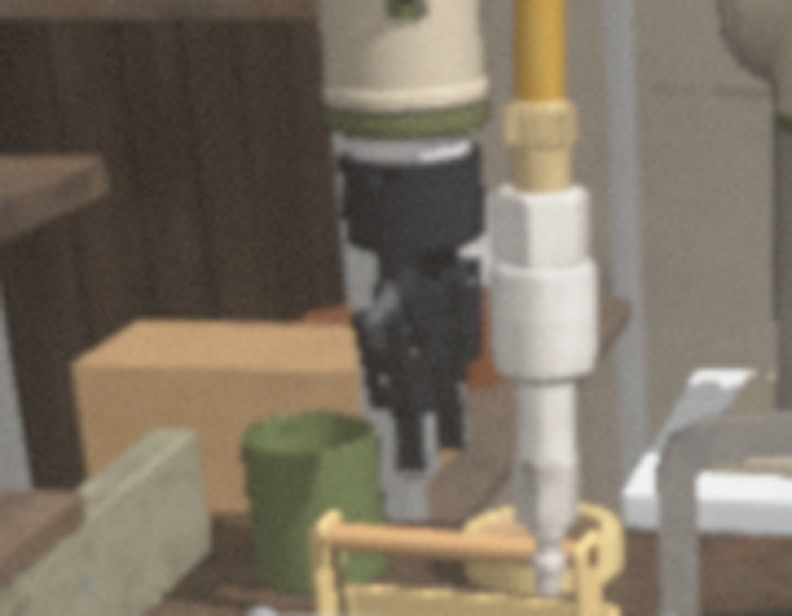

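```bash
python3 -m jog '[[[-0.002,0.003,-0.02],[0,0,0],0],[[-0.002,0.003,-0.04],[0,0,0],0],[[-0.002,0.003,-0.055],[0,0,0],0],[[-0.002,0.003,-0.064],[0,0,0],0],[[-0.002,0.003,-0.064],[0,0,0],0]]'
python3 -m jog '[[[0,0,0],[0,0,0],0],[[0,0,0],[0,0,0],-0.4],[[0,0,0],[0,0,0],-1],[[0,0,0],[0,0,0],-1],[[0,0,0],[0,0,0],-1]]' 80
python3 -m jog '[[[0,0,0],[0,0,0],-1],[[0,0,0],[0,0,0],-1],[[0,0,0],[0,0,0],-1]]' 80
python3 -c "
from h import *
s=st();im=snap('side','s28',(170,120,350,260),4.4)"
```

```text
time: 36.77
tool_pos: [438.3, -194.2, 60.9]
tcp_rot: [152.6, 89.9, 149.0]
ft_force: [-0.1, 0.3, 0.7]
finger_gap: 42.8
time: 37.18
tool_pos: [440.3, -195.3, 63.7]
tcp_rot: [-25.4, 89.8, -28.9]
ft_force: [-1.9, 0.5, 6.7]
finger_gap: 12.9
time: 37.43
tool_pos: [440.3, -195.3, 63.7]
tcp_rot: [-25.6, 89.8, -29.2]
ft_force: [-0.2, 1.3, 6.2]
finger_gap: 13.4
t37.43 tcp [ 440.3 -195.3   63.7] jaw yaw -3.6 down [ 0.002 -0.001 -1.   ] F [-0.2  1.3  6.2] gap 13.4 q [-30.  -2. 114.   0.  68. -26.]
```

View pics/s28.png

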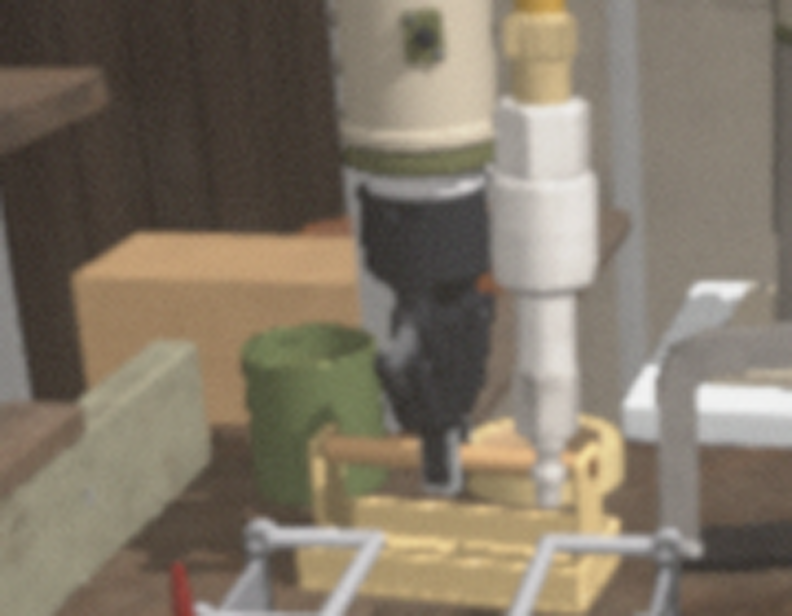

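```bash
python3 -m jog '[[[0,0,0.01],[0,0,0],-1],[[0,0,0.025],[0,0,0],-1],[[0,0,0.045],[0,0,0],-1],[[0,0,0.065],[0,0,0],-1],[[0,0,0.085],[0,0,0],-1]]' 100
python3 -m jog '[[[0,0,0.015],[0,0,0],-1],[[0,0,0.025],[0,0,0],-1],[[0.005,0,0.03],[0,0,0.02],-1],[[0.015,0.003,0.03],[0,0,0.04],-1],[[0.03,0.008,0.03],[0,0,0.06],-1]]' 100
python3 -m jog '[[[0.02,0.006,0],[0,0,0.02],-1],[[0.04,0.012,0],[0,0,0.04],-1],[[0.06,0.018,0],[0,0,0.06],-1],[[0.08,0.024,0],[0,0,0.071],-1],[[0.095,0.028,0],[0,0,0.071],-1]]' 100
python3 -m jog '[[[0.01,0.001,0],[0,0,0],-1],[[0.018,0.002,0],[0,0,0],-1],[[0.024,0.003,0],[0,0,0],-1],[[0.025,0.003,0],[0,0,0],-1],[[0.025,0.003,0],[0,0,0],-1]]' 100
python3 -c "
from h import *
s=st();im=snap('side','s29',(170,120,350,260),4.4);snap('top','t29',(270,170,450,305),4.4)"
```

```text
time: 37.9
tool_pos: [438.7, -194.4, 148.2]
tcp_rot: [154.3, 90.0, 150.7]
ft_force: [0.0, -0.5, -2.8]
finger_gap: 12.9
time: 38.32
tool_pos: [469.3, -186.7, 176.6]
tcp_rot: [175.3, 90.0, 175.3]
ft_force: [-1.0, 0.5, -1.6]
finger_gap: 13.1
time: 38.73
tool_pos: [565.5, -157.2, 174.9]
tcp_rot: [141.7, 89.9, 145.8]
ft_force: [-0.6, -0.4, -2.6]
finger_gap: 12.8
time: 39.15
tool_pos: [589.1, -155.5, 176.3]
tcp_rot: [160.0, 89.9, 164.0]
ft_force: [0.1, -0.3, -2.8]
finger_gap: 12.8
t39.15 tcp [ 589.1 -155.5  176.3] jaw yaw 4.0 down [-0.001  0.    -1.   ] F [ 0.1 -0.3 -2.8] gap 12.8 q [-20.  11.  88.  -0.  81. -24.]
```

View pics/s29.png

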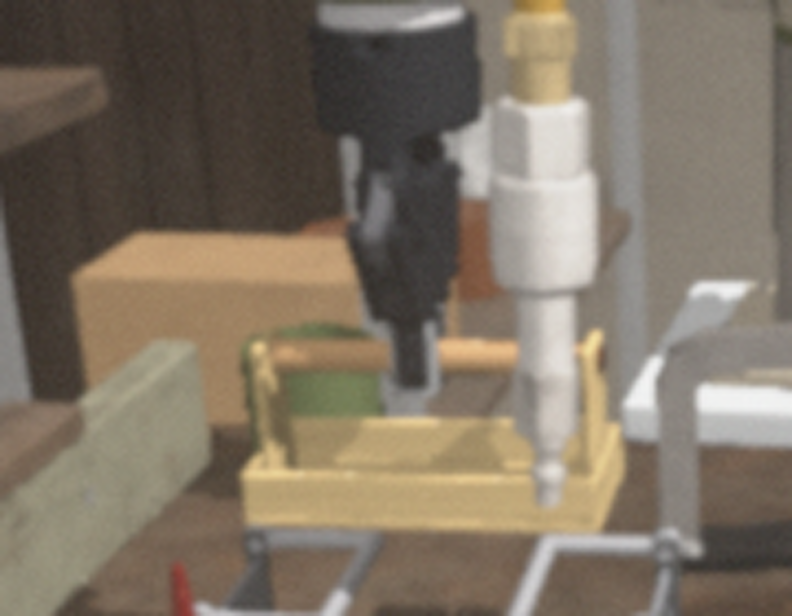

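View pics/t29.png

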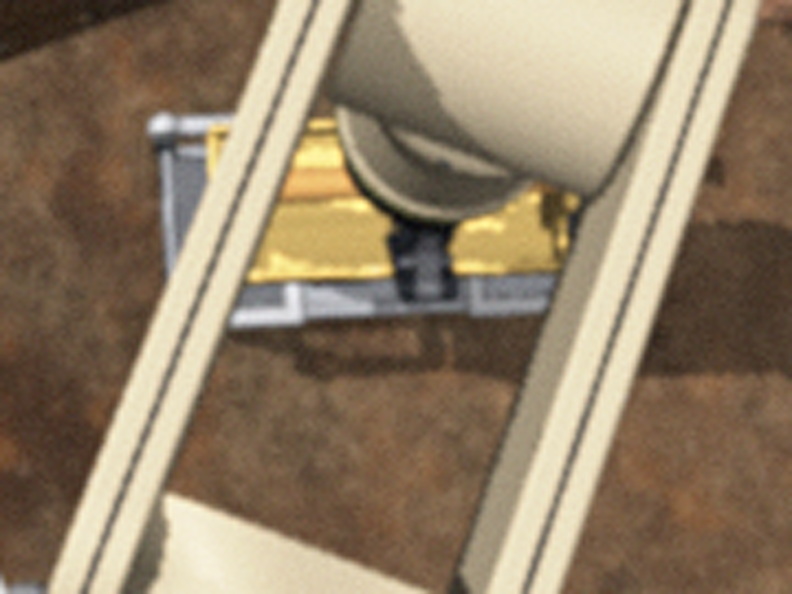

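```bash
python3 -m jog '[[[0.001,0,-0.01],[0,0,0],-1],[[0.001,0,-0.02],[0,0,0],-1],[[0.001,0,-0.028],[0,0,0],-1],[[0.001,0,-0.033],[0,0,0],-1],[[0.001,0,-0.033],[0,0,0],-1]]' 100
python3 -m jog '[[[0,0,-0.001],[0,0,0],-1],[[0,0,-0.002],[0,0,0],-1],[[0,0,-0.003],[0,0,0],-1],[[0,0,-0.004],[0,0,0],-1],[[0,0,-0.005],[0,0,0],-1]]' 100
python3 -c "
from h import *
s=st();im=snap('side','s30',(170,120,350,260),4.4)"
```

```text
time: 39.67
tool_pos: [588.6, -155.3, 141.4]
tcp_rot: [156.8, 89.8, 160.7]
ft_force: [-0.1, 0.3, -3.4]
finger_gap: 12.6
time: 40.08
tool_pos: [590.4, -155.8, 139.4]
tcp_rot: [-25.3, 90.0, -21.4]
ft_force: [0.8, -0.1, -3.2]
finger_gap: 12.6
t40.08 tcp [ 590.4 -155.8  139.4] jaw yaw 4.0 down [ 0.001 -0.    -1.   ] F [ 0.8 -0.1 -3.2] gap 12.6 q [-20.  13.  90.  -0.  77. -24.]
```

View pics/s30.png

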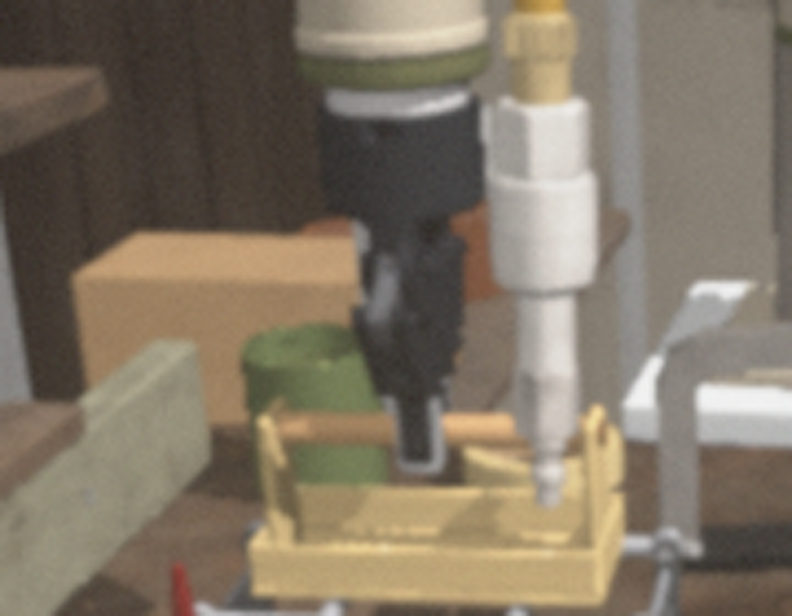

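```bash
python3 -m jog '[[[0,0,-0.001],[0,0,0],-1],[[0,0,-0.002],[0,0,0],-1],[[0,0,-0.003],[0,0,0],-1],[[0,0,-0.003],[0,0,0],-1],[[0,0,-0.003],[0,0,0],-1]]' 100
python3 -m jog '[[[0,0,-0.001],[0,0,0],-1],[[0,0,-0.001],[0,0,0],-1],[[0,0,-0.002],[0,0,0],-1],[[0,0,-0.002],[0,0,0],-1]]' 100
```

```text
time: 40.55
tool_pos: [590.1, -155.7, 135.9]
tcp_rot: [148.2, 90.0, 152.2]
ft_force: [0.2, 0.2, -2.6]
finger_gap: 12.9
time: 40.88
tool_pos: [590.3, -155.7, 134.8]
tcp_rot: [-30.9, 90.0, -26.9]
ft_force: [-3.5, 1.4, 3.2]
finger_gap: 13.1
```

```bash
python3 -m jog '[[[0,0,0],[0,0,0],-0.4],[[0,0,0],[0,0,0],-0.2],[[0,0,0],[0,0,0],-0.1],[[0,0,0],[0,0,0],-0.1],[[0,0,0.005],[0,0,0],-0.1]]' 
python3 -m jog '[[[0,0,0.02],[0,0,0],-0.1],[[0,0,0.04],[0,0,0],-0.1],[[0,0,0.07],[0,0,0],-0.1],[[0,0,0.1],[0,0,0],-0.1],[[0,0,0.12],[0,0,0],-0.1]]' 
python3 -m jog '[[[0,0.03,0],[0,0,0],-0.1],[[0,0.07,0],[0,0,0],-0.1],[[0,0.11,0],[0,0,0],-0.1],[[0,0.15,0],[0,0,0],-0.1],[[0,0.19,0],[0,0,0],-0.1]]'
python3 -m jog '[[[0,0.04,0],[0,0,0],-0.1],[[0,0.06,0],[0,0,0],-0.1],[[0,0.06,0],[0,0,0],-0.1],[[0,0.06,0],[0,0,0],-0.1],[[0,0.06,0],[0,0,0],-0.1]]'
python3 -c "
from h import *
s=st();im=snap('side','s31',(170,120,350,260),4.4);snap('top','t31',(270,170,450,305),4.4)"
```

```text
time: 41.3
tool_pos: [589.5, -155.5, 138.0]
tcp_rot: [156.1, 89.9, 160.1]
ft_force: [0.2, -0.1, -1.1]
finger_gap: 38.4
time: 41.72
tool_pos: [590.9, -155.9, 262.9]
tcp_rot: [-23.4, 89.8, -19.4]
ft_force: [0.7, -1.1, 0.5]
finger_gap: 38.3
time: 42.13
tool_pos: [590.0, 35.9, 259.7]
tcp_rot: [0.1, 90.0, 4.0]
ft_force: [0.1, -0.6, -0.2]
finger_gap: 38.3
time: 42.55
tool_pos: [590.2, 93.8, 259.3]
tcp_rot: [-69.8, 90.0, -65.9]
ft_force: [-0.3, 0.1, -1.1]
finger_gap: 38.2
t42.55 tcp [590.2  93.8 259.3] jaw yaw 4.0 down [ 0. -0. -1.] F [-0.3  0.1 -1.1] gap 38.2 q [ 4.  7. 84. -0. 89.  0.]
```

View pics/s31.png

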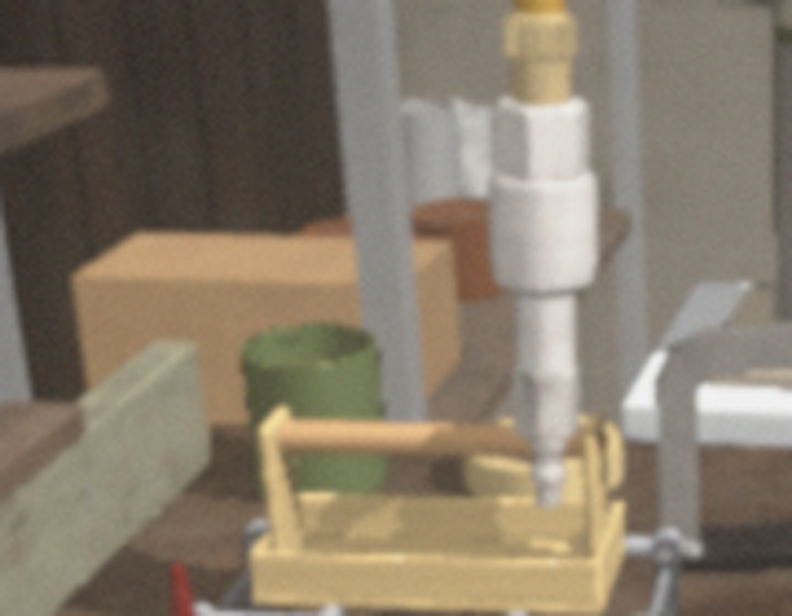

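View pics/t31.png

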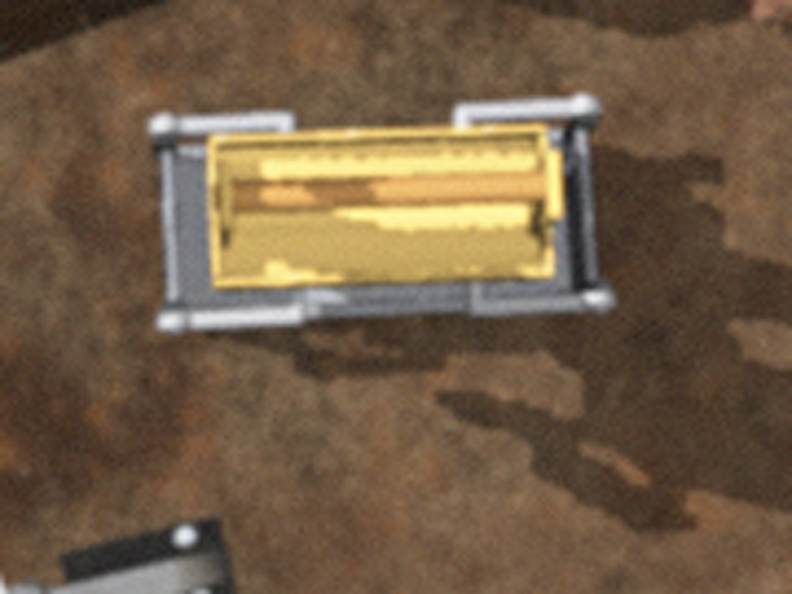

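```bash
python3 -c "
from h import *
np.set_printoptions(precision=1,suppress=True)
g=lambda x,y:(270+x/4.4,170+y/4.4); s=lambda x,y:(170+x/4.4,120+y/4.4)
P=np.array([onz('top',*g(*p),97) for p in [(208,137),(552,125),(555,277),(213,288)]]);print(P,P.mean(0),wc(P.mean(0)))
print([np.linalg.norm(P[i]-P[i-1]) for i in range(4)], np.degrees(np.arctan2(-(P[0]-P[1])[0],(P[0]-P[1])[1])))
a=onz('top',*g(232,195),143);b=onz('top',*g(547,187),143);print(wc(a),wc(b),wc((a+b)/2),np.linalg.norm(a-b))
print(tri(*g(213,288),*s(0,0)) and '')
print('tray near(+x) wall top L/R', tri(*g(208,137),*s(598,560)),tri(*g(552,125),*s(253,550)))
print('handle',tri(*g(547,187),*s(278,433)))
"; python3 -c "
from h import *
crop('pics/s31_raw.png','s31b',(200,190,330,290),6)"
```

```text
[[ 621.8  -66.5   97. ]
 [ 632.6 -238.8   97. ]
 [ 555.9 -241.1   97. ]
 [ 545.8  -71.    97. ]] [ 589.  -154.3   97. ] [-1.3  1.5 97. ]
[np.float64(76.03825834398465), np.float64(172.6037777058453), np.float64(76.65226309124233), np.float64(170.35571606721484)] 3.5907128440856146
[  1.1  77.3 143. ] [ -1.4 -73.8 143. ] [ -0.2   1.8 143. ] 151.1011652502199

tray near(+x) wall top L/R (array([621.1, -64.7,  98.6]), np.float64(3.6790163238830798)) (array([ 630.8, -234.5,   98.5]), np.float64(8.55836262283662))
handle (array([ 593.4, -228. ,  144.2]), np.float64(2.743188618321494))
```

View pics/s31b.png

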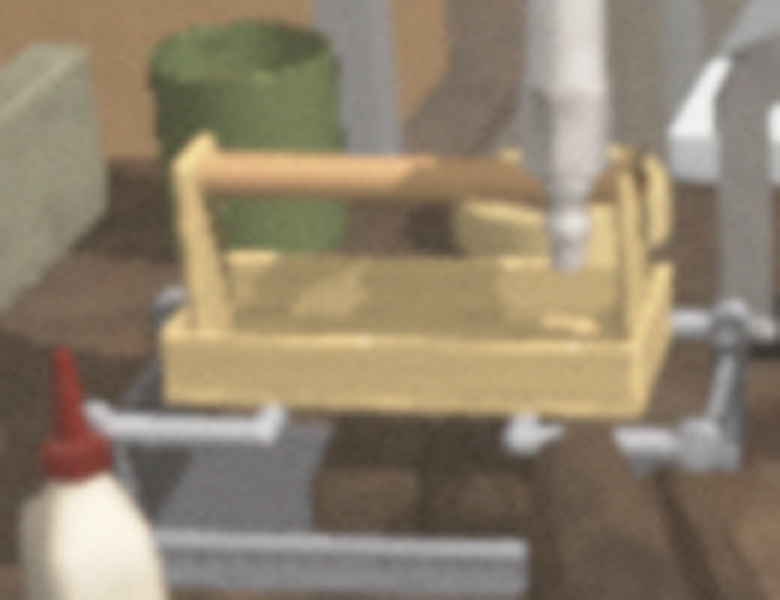

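```bash
python3 -c "
from bench import order,r
print(order.hand_in(), r.sense()['time'])"
```

```text
the job is handed in; nothing more can be done
the job is handed in; nothing more can be done
```

The job is handed in at about 42.6 s on the robot's clock (limit 210 s). It reported no verdict.

- **Bails:** Both were swung out past the crate ends, then back in after the blocks were placed. Pressing down with the fingertips, contact came at about 71 mm, the level bar's top.
- **Blocks:** I found two blocks within reach and laid them square across the crate in one row, about 44 to 45 mm between centres. I left the green look-alike alone. I also left two dark pieces at the far side of the bench, since they lie out of reach at about x 990 and 1090 mm.
- **Tray:** It sits on both bails about 2 mm off centre. It is in line with the crate to about 0.4°, and its wall tops measure about 98.5 mm at both ends, against 97 mm expected. It looked level in the side picture.
- **Last checks:** The gripper was clear of everything, and the blocks are still under the tray in the side picture. The bottle stands where it was. I did not measure the three bystanders again, but the robot never went near them. None of these checks failed, but some two-camera points disagreed by up to 8.6 mm, and the block spacing combines a camera position for one block with a commanded position for the other.

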